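# Open the combination padlock on the rotor case and present it

### The job

Unlock the dial padlock on the white rotor case: turn its dial, feeling the clicks, until the pointed nose of the dial's grip bar points straight at the index ridge on the shackle side. Then pull the shackle fully out, lift the opened lock off the hasp staple and hold it up with its body at least 10 cm above the lid. Finish while still holding the open lock still in the air; leave the other things on the bench and the lid where they are.

Things in the scene. Friction and masses are not known exactly. Their poses are not given: they have to be found in the camera images.
- case: White low rotor transport case, fixed to the bench, 200 (its x) x 240 (its y) x 60 high. Origin at the centre of its underside; its front looks to its -x. On its flat lid, 60 above the bench and centred at x = -57, y = 0, the padlock lies in a cradle of low steel lips (front lip 6 high, back and side lips 10 high, 2 play); the front lip holds the lock body back while the shackle is pulled.
- staple (a point): Top centre of the steel hasp staple fixed on the lid, 89.5 above the bench, at case x = -93, y = 23, just in front of the lock, an inverted U of 6 round bar with posts at case y = 12.5 and 33.5. It arches over the lock's short shackle leg, so the lock cannot be lifted until its shackle is fully out.
- lock: Aluminium padlock lying on its back, loose in the cradle: body 56 (x) x 62 (y) x 24 high, about 0.2 kg in all. Origin at the centre of its underside; z up out of the dial face; its shackle points to its -x. Its axes start parallel to the case's. A small dark index ridge lies on the dial face's shackle-side edge (x = -25, y = 0).
- dial (a joint): Dial angle (rad) about the lock's z, counter-clockwise positive from above. 0: the bar's nose points at the index ridge (lock -x) and the shackle is free; over about 0.2 off, it is locked. Clicks every 0.524 (30 degrees), one exactly at 0; let go, it settles into the nearest click. Starts 0.9 to 2.6, so turn it clockwise. Stops at +-3.1. Turning takes about 0.05 N m.
- dial_top (a point): Centre of the top face of the dial's grip bar, 47 above the lock's underside, on the dial's axis; turns with the dial (its -x axis points along the nose). The metal bar, with a black line on its nose half, is 10 thick, 17.5 high, reaches 18 from the axis at the blunt end and 15 at the nose, and stands on a black disc 40 across, whose top is 17.5 below this point.
- shackle (a joint): How far (m) the steel shackle is pulled out of the lock along the lock's -x: 0 closed, 0.022 fully out (stop). Slides with about 2 N of friction when the dial is at 0, blocked otherwise after 1 to 3 mm of play; stays where it is left.
- shackle_bar (a point): Centre of the shackle's crossbar, a 10 x 10 square steel bar 54 long along the lock's y, 16 above the lock's underside, 89 from the lock's centre when closed, over free air in front of the case (whose front is 43 from the lock's centre). 8 x 8 legs at y = +-23 run back to the body, 38 free between them. Fully out, the short leg's (y = +23) tip clears the staple by 8.
- beaker: Glass beaker 70 across, 90 high, standing beside the case; leave alone. Origin at the centre of its underside.
- bottle: White plastic bottle 60 across, 120 high, standing beside the case; leave alone. Origin at the centre of its underside.
- jar: Small amber jar 40 across, 45 high, standing on the back of the case lid; leave alone. Origin at the centre of its underside.
- ruler: Flat wooden ruler 200 x 28 x 6 lying on the bench; leave alone. Origin at the centre of its underside.
- rack: White tube rack block 150 (x) x 90 (y) x 45 with six holes; leave alone. Origin at the centre of its underside.
- weight: Steel calibration weight 36 across, 48 high; leave alone. Origin at the centre of its underside.
- tubebox: Open cardboard tube box 85 x 85 x 40 with dividers; leave alone. Origin at the centre of its underside.
Mind the look-alikes: they are no part of the job. What is shaped like the lock but orange, pink or purple is not meant.

How it is judged:
By the outcome, as a careful person would: the job done as asked, in the order asked, and still so for the second after the job is handed in, while the arm keeps its last pose, push and grip.
It also fails if it takes over 72 s, if anything falls off the work surface, if the arm or the gripper's body presses on something with over 40 N, if the wrist force passes 120 N, or if a joint passes its speed limit or range.

### The arm

A 6-joint arm with a two-finger parallel gripper is mounted at the origin on the work surface. World frame = base frame: x ahead of the robot, y to its left, z up, the work surface at z = 0. Lengths are in m, angles in rad, forces in N, time in s.
With the tool pointing down it reaches from about 0.35 to 0.875 m from the base axis. Payload 4.2 kg.
Tool frame: the origin (TCP) lies between the finger pads; the fingertips stand 17 mm ahead of it and the grasp point (between the pads) lies 2 mm behind it (ctrl.tip_reach is the distance from the TCP to the fingertips, in m); z points along the fingers, y is the line along which they close (so a half turn about z gives the same grasp; the last joint's range is limited). The gripper opens to 87 mm and grips with 3 to 60 N. Pads are 19 mm wide; open, the fingers measure 117 mm over their backs; the gripper's body (75 mm by 190 mm) begins 51 mm behind the grasp point.
Start: joints at [1.6, 0.385, 0.008, 0, -1.194, -0.259], TCP at [0.142, 0.609, 0.214] pointing down, gripper open.
Joint ranges: [-3.14, 3.14], [-1.21, 2.06], [-1.07, 1.41], [-3.16, 2.05], [-2.99, -0.16], [-3.1, 3.1]. Speed limits (rad/s): [2.79, 2.79, 3.14, 3.14, 3.14, 3.14].

### API

Orientations are given as a 3x3 rotation matrix whose columns are the frame's x, y, z axes.
In Python, from bench import ctrl gives the robot as it stands.
- The arm moves only by the tool drive_tool, never from a script. Its argument "series" is a list of rows, each an object with "delta_rot": the turn, a rotation vector about the tool's x, y, z each as a share of 45 degrees, from -1 to 1, a list of three; "xyz": the shift along the tool's x, y, z each as a share of 15 cm, from -1 to 1, a list of three; "fingers": the closure, from -1 (fully open) to 1 (shut). A call has exactly 10 rows; each row is the pose to reach, as a shift and turn from the pose commanded when the call began, along the tool's axes at that moment; what a row does not reach only later rows make up. A row lasts 1/12 s, in which the tool goes at most 41.7 mm and 7.16 degrees, less where a joint would pass 70% of its speed; a pose out of reach is approached as far as the arm can. A call with a number of a shift or a turn outside -1 to 1 is refused whole. A call with a gripper value outside its range is refused whole. The fingers move at their own pace and stop on an object; "squeeze" is the grip in N (left out, the last holds). Time passes only in rows, so rows that repeat a pose let the fingers close, or fill a call up. It gives the time, the measured TCP pose, the force, the opening and the grip force at its end, in the units of the state.
- ctrl.read_state(): the state, without advancing time (a new reading comes with each control period).
- ctrl.grab_frame(name): name is "side" or "top"; returns the picture (384x512x3 uint8, red, green, blue); there is no depth.
- ctrl.get_calibration(name): a dict with "mtx" (3x3 intrinsics, pixels), "position" and "rotation" of the camera in the world. Camera axes: x right, y up, looking along -z (the intrinsics and any distortion apply to the point x, -y, -z); pixel columns grow to the right and rows downward; lengths in m; the calibration is good to about 2 mm. A picture is of the moment at which its call begins. get_calibration takes no time and is no camera call.
- ctrl.hand_in(): hands the job in; it is judged then, once.
The state is a dict: "time_s": time; "joint_positions": joint angles; "dq": joint speeds; "joint_efforts": joint torques, N m; "tool_pos": TCP position; "tool_rot": TCP orientation; "force": force on the tool from outside, world axes, zero at the start; "torque": the same for the moment, N m; "finger_gap": opening from 0.0 (shut) to 1.0 (fully open); "finger_force": force on a finger pad.
Only numpy, scipy, OpenCV 4.12 (cv2) and the standard library are available. Lean on these libraries where they do the work, as an engineer would, in place of code of your own. Each camera call takes 0.05 s, during which the arm holds its last target. There are 200 camera calls.

## Working session

There is one attempt and no reset: what is moved stays moved. The work goes in short steps, Python scripts to look and compute and a tool call to move; the robot and the scene stay as the last step left them, time stands still between calls to the robot, and variables do not carry over. Pictures are saved under pics/ and viewed, at most 10 in all, crops included, and the job is handed in when it is done.

Besides the shell and the picture viewer there is one more tool, called after ">>>" as name([rows], argument=value, ...), one row to a line, values as JSON. drive_tool: Moves the arm, as the interface text tells. Shift numbers are shares of 15 cm and turn numbers shares of 45 degrees, none past 1 either way. Its arguments: {"type":"object","properties":{"series":{"type":"array","items":{"type":"object","properties":{"delta_rot":{"type":"array","items":{"type":"number","minimum":-1,"maximum":1}},"xyz":{"type":"array","items":{"type":"number","minimum":-1,"maximum":1}},"fingers":{"type":"number"}}}},"squeeze":{"type":"number"}},"required":["series"]}

```bash
mkdir -p pics; python3 - <<'E'
from bench import ctrl
import cv2,numpy as np
for n in("top","side"):
    f=ctrl.grab_frame(n);cv2.imwrite(f"pics/{n}0.png",f[:,:,::-1]);c=ctrl.get_calibration(n)
    print(n,{k:np.round(v,4).tolist() if not isinstance(v,str) else v for k,v in c.items()})
s=ctrl.read_state();print(s['time_s'],s['tool_pos'],s['tool_rot'],s['finger_gap'])
E
```

```text
top {'mtx': [[366.3089, 0.0, 256.8395], [0.0, 366.3089, 187.5006], [0.0, 0.0, 1.0]], 'position': [0.4504, 0.0568, 1.063], 'rotation': [[-0.0092, 0.9912, -0.132], [-0.9998, -0.007, 0.017], [0.0159, 0.1322, 0.9911]]}
side {'mtx': [[393.792, 0.0, 252.0169], [0.0, 393.792, 196.0372], [0.0, 0.0, 1.0]], 'position': [0.3075, 0.985, 0.6257], 'rotation': [[-0.9579, 0.1373, -0.2521], [-0.2871, -0.4662, 0.8368], [-0.0027, 0.874, 0.486]]}
0.1 [0.14223451 0.60803697 0.21256211] [[ 9.73672656e-01 -2.27950520e-01 -3.44732252e-04]
 [-2.27950756e-01 -9.73670723e-01 -1.94316979e-03]
 [ 1.07290864e-04  1.97059327e-03 -9.99998053e-01]] 1.0055560255787663
```

View pics/top0.png

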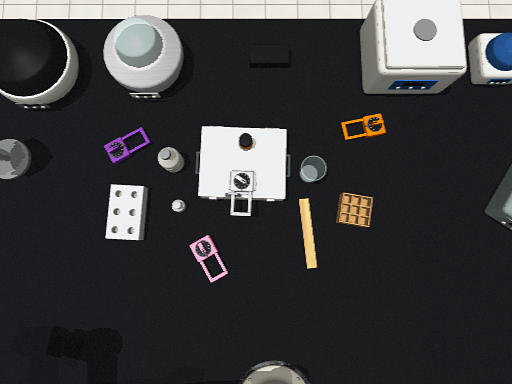

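View pics/side0.png

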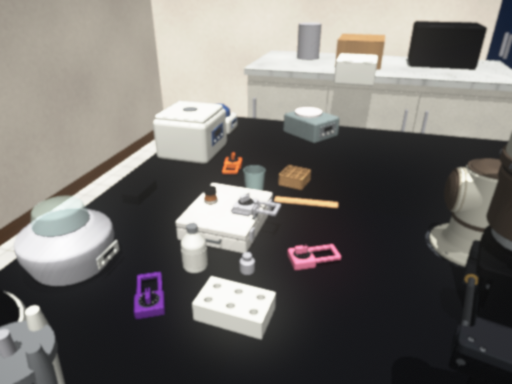

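The lock meant is the silver one at top (241,185), lying on the white case. The purple (127,145), orange (365,127) and pink (208,257) ones are look-alikes. I'll check this in one enlarged crop.

```bash
cat > h.py <<'E'
from bench import ctrl
import cv2,numpy as np
def ray(n,uv,z):
    c=ctrl.get_calibration(n);K=np.array(c['mtx']);R=np.array(c['rotation']);p=np.array(c['position'])
    d=np.linalg.inv(K)@[uv[0],uv[1],1];d=R@(d*[1,-1,-1]);return p+d*(z-p[2])/d[2]
def proj(n,X):
    c=ctrl.get_calibration(n);K=np.array(c['mtx']);R=np.array(c['rotation']);p=np.array(c['position'])
    q=R.T@(np.array(X)-p);q=K@(q*[1,-1,-1]);return q[:2]/q[2]
def crop(n,x0,y0,w,h,s,fn):
    f=ctrl.grab_frame(n)[:,:,::-1];cv2.imwrite(fn,cv2.resize(f[y0:y0+h,x0:x0+w],None,fx=s,fy=s,interpolation=cv2.INTER_CUBIC));return f
E
python3 - <<'E'
from h import *
f=crop("top",190,115,110,110,5,"pics/topc.png")
a=cv2.resize(cv2.imread("pics/topc.png"),(400,400))
g=ctrl.grab_frame("side")[:,:,::-1];b=cv2.resize(np.ascontiguousarray(g[165:265,170:290]),(400,333),interpolation=cv2.INTER_CUBIC)
b=cv2.copyMakeBorder(b,0,67,0,0,cv2.BORDER_CONSTANT);cv2.imwrite("pics/both.png",np.hstack([a,b]))
hsv=cv2.cvtColor(f,cv2.COLOR_BGR2HSV);m=((hsv[:,:,2]>200)&(hsv[:,:,1]<40)).astype('uint8')
m[:118]=0;m[215:]=0;m[:,:190]=0;m[:,300:]=0
n,l,st,ce=cv2.connectedComponentsWithStats(m);i=1+np.argmax(st[1:,4]);print(st[i])
cn=max(cv2.findContours((l==i).astype('uint8'),0,2)[0],key=cv2.contourArea)
for e in (cv2.minAreaRect(cn),):
    bx=cv2.boxPoints(e);print(bx);print(np.round([ray("top",q,.06) for q in bx],4))
E
```

```text
[ 198  126   88   89 5463]
[[197.28146 212.83731]
 [200.2981  125.35511]
 [286.40262 128.32422]
 [283.386   215.80643]]
[[ 0.5154  0.2029  0.06  ]
 [ 0.7619  0.1974  0.06  ]
 [ 0.7522 -0.0455  0.06  ]
 [ 0.5053 -0.0323  0.06  ]]
```

View pics/both.png

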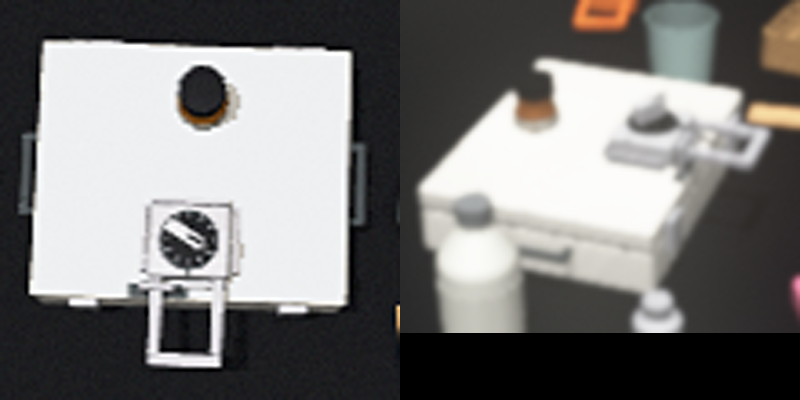

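```bash
python3 - <<'E'
from h import *
f=crop("top",222,163,40,56,10,"pics/dial.png")
T=dict(TL=(201.8,126.3),TR=(286.8,128.5),BR=(285,198.6),BL=(198.5,196.7))
P={k:ray("top",v,.06)[:2] for k,v in T.items()};print({k:v.round(4) for k,v in P.items()})
y=P['TL']-P['TR'];print("yaw from back edge",np.arctan2(-y[0],y[1]))
y=P['BL']-P['BR'];print("front",np.arctan2(-y[0],y[1]))
for a,b in(("BL","TL"),("BR","TR")):
    x=P[b]-P[a];print(a,np.arctan2(x[1],x[0]),np.linalg.norm(x))
g=cv2.cvtColor(f,cv2.COLOR_BGR2GRAY)
# dial disc dark
m=(g<90).astype('uint8');m[:170]=0;m[192:]=0;m[:,:232]=0;m[:,:][:, 253:]=0
c=max(cv2.findContours(m,0,2)[0],key=cv2.contourArea);e=cv2.minEnclosingCircle(c);print(e,ray("top",e[0],.0895))
for uv in((240.6,214.3),):print(ray("top",uv,.081))
E
```

```text
{'TL': array([0.7591, 0.1932]), 'TR': array([ 0.7517, -0.0466]), 'BR': array([ 0.5526, -0.0377]), 'BL': array([0.5597, 0.2001])}
yaw from back edge -0.031054004140429248
front -0.02959706071389858
BL -0.034683456503031763 0.19959625430139577
BR -0.04493344711666126 0.19926754691170614
((241.69512939453125, 180.52438354492188), 7.713064193725586) [0.59926983 0.08063637 0.0895    ]
[0.50914714 0.08411489 0.081     ]
```

View pics/dial.png

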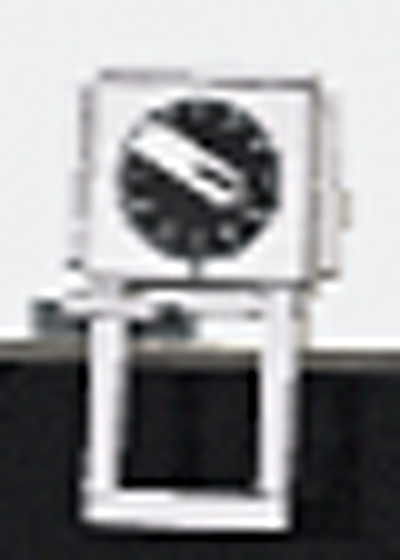

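The crop confirms the silver lock with a black dial. The bar's black-lined nose is at crop (235,190) from the disc centre (198,180), pointing lower right, so the dial is at about +60°. The dial is at (0.599, 0.080) and the case yaw is about -0.034. The crossbar is near crop (185,508).

>>> drive_tool([
  {"xyz": [0.94, 0.68, 0], "delta_rot": [0, 0, 0], "fingers": -1},
  {"xyz": [0.94, 0.68, 0], "delta_rot": [0, 0, 0], "fingers": -1},
  {"xyz": [0.94, 0.68, 0], "delta_rot": [0, 0, 0], "fingers": -1},
  {"xyz": [0.94, 0.68, 0], "delta_rot": [0, 0, 0], "fingers": -1},
  {"xyz": [0.94, 0.68, 0], "delta_rot": [0, 0, 0], "fingers": -1},
  {"xyz": [0.94, 0.68, 0], "delta_rot": [0, 0, 0], "fingers": -1},
  {"xyz": [0.94, 0.68, 0], "delta_rot": [0, 0, 0], "fingers": -1},
  {"xyz": [0.94, 0.68, 0], "delta_rot": [0, 0, 0], "fingers": -1},
  {"xyz": [0.94, 0.68, 0], "delta_rot": [0, 0, 0], "fingers": -1},
  {"xyz": [0.94, 0.68, 0], "delta_rot": [0, 0, 0], "fingers": -1},
])

```text
time_s: 1.08
tool_pos: [0.2556, 0.4781, 0.2133]
tool_rot: [[0.974, -0.226, -0.0], [-0.226, -0.974, -0.0], [-0.0, 0.0, -1.0]]
force: [0.7, -0.9, -0.4]
finger_gap: 1.005
finger_force: 0.0
```

>>> drive_tool([
  {"xyz": [0.94, 0.68, 0], "delta_rot": [0, 0, 1], "fingers": -1},
  {"xyz": [0.94, 0.68, 0], "delta_rot": [0, 0, 1], "fingers": -1},
  {"xyz": [0.94, 0.68, 0], "delta_rot": [0, 0, 1], "fingers": -1},
  {"xyz": [0.94, 0.68, 0], "delta_rot": [0, 0, 1], "fingers": -1},
  {"xyz": [0.94, 0.68, 0], "delta_rot": [0, 0, 1], "fingers": -1},
  {"xyz": [0.94, 0.68, 0], "delta_rot": [0, 0, 1], "fingers": -1},
  {"xyz": [0.94, 0.68, 0], "delta_rot": [0, 0, 1], "fingers": -1},
  {"xyz": [0.94, 0.68, 0], "delta_rot": [0, 0, 1], "fingers": -1},
  {"xyz": [0.94, 0.68, 0], "delta_rot": [0, 0, 1], "fingers": -1},
  {"xyz": [0.94, 0.68, 0], "delta_rot": [0, 0, 1], "fingers": -1},
])

```text
time_s: 1.92
tool_pos: [0.3702, 0.3462, 0.2134]
tool_rot: [[0.529, -0.849, -0.0], [-0.849, -0.529, -0.0], [0.0, 0.0, -1.0]]
force: [0.4, 0.8, -0.5]
finger_gap: 0.999
finger_force: 0.0
```

```bash
cat >> h.py <<'E'
from scipy.spatial.transform import Rotation as Ro
def go(pos,yang):
    s=ctrl.read_state();R=np.array(s['tool_rot']);p=np.array(s['tool_pos'])
    a=np.radians(yang);y=np.array([np.cos(a),np.sin(a),0]);z=np.array([0,0,-1.]);T=np.c_[np.cross(y,z),y,z]
    print("t",s['time_s'],"p",p.round(4),"yang",np.degrees(np.arctan2(R[1,1],R[0,1])).round(2),"q",np.round(s['joint_positions'],2),"F",np.round(s['force'],1),"T",np.round(s['torque'],2),"gap",round(s['finger_gap'],3),round(float(np.max(s['finger_force'])),1))
    print("xyz",(R.T@(np.array(pos)-p)/.15).round(3),"rot",(Ro.from_matrix(R.T@T).as_rotvec()/np.radians(45)).round(3))
E
python3 -c "
from h import *
go([.599,.080,.2],148)"
```

```text
t 1.9167 p [0.3702 0.3462 0.2134] yang -148.05 q [ 1.07  0.18 -0.28 -0.   -1.11 -0.52] F [ 0.4  0.8 -0.5] T [ 0.05 -0.03 -0.01] gap 0.999 0.0
xyz [ 2.313 -0.355  0.09 ] rot [ 0.    -0.     1.421]
```

>>> drive_tool([
  {"xyz": [1, -0.16, 0], "delta_rot": [0, 0, 0], "fingers": -1},
  {"xyz": [1, -0.16, 0], "delta_rot": [0, 0, 0], "fingers": -1},
  {"xyz": [1, -0.16, 0], "delta_rot": [0, 0, 0], "fingers": -1},
  {"xyz": [1, -0.16, 0], "delta_rot": [0, 0, 0], "fingers": -1},
  {"xyz": [1, -0.16, 0], "delta_rot": [0, 0, 0], "fingers": -1},
  {"xyz": [1, -0.16, 0], "delta_rot": [0, 0, 0], "fingers": -1},
  {"xyz": [1, -0.16, 0], "delta_rot": [0, 0, 0], "fingers": -1},
  {"xyz": [1, -0.16, 0], "delta_rot": [0, 0, 0], "fingers": -1},
  {"xyz": [1, -0.16, 0], "delta_rot": [0, 0, 0], "fingers": -1},
  {"xyz": [1, -0.16, 0], "delta_rot": [0, 0, 0], "fingers": -1},
])

```text
time_s: 2.75
tool_pos: [0.4694, 0.2317, 0.2137]
tool_rot: [[0.529, -0.849, 0.0], [-0.849, -0.529, 0.0], [-0.0, -0.0, -1.0]]
force: [-0.1, 0.4, -0.5]
finger_gap: 0.997
finger_force: 0.0
```

>>> drive_tool([
  {"xyz": [1, -0.16, 0.09], "delta_rot": [0, 0, 1], "fingers": -1},
  {"xyz": [1, -0.16, 0.09], "delta_rot": [0, 0, 1], "fingers": -1},
  {"xyz": [1, -0.16, 0.09], "delta_rot": [0, 0, 1], "fingers": -1},
  {"xyz": [1, -0.16, 0.09], "delta_rot": [0, 0, 1], "fingers": -1},
  {"xyz": [1, -0.16, 0.09], "delta_rot": [0, 0, 1], "fingers": -1},
  {"xyz": [1, -0.16, 0.09], "delta_rot": [0, 0, 1], "fingers": -1},
  {"xyz": [1, -0.16, 0.09], "delta_rot": [0, 0, 1], "fingers": -1},
  {"xyz": [1, -0.16, 0.09], "delta_rot": [0, 0, 1], "fingers": -1},
  {"xyz": [1, -0.16, 0.09], "delta_rot": [0, 0, 1], "fingers": -1},
  {"xyz": [1, -0.16, 0.09], "delta_rot": [0, 0, 1], "fingers": -1},
])

```text
time_s: 3.58
tool_pos: [0.5693, 0.1166, 0.2001]
tool_rot: [[-0.226, -0.974, 0.0], [-0.974, 0.226, 0.0], [-0.0, -0.0, -1.0]]
force: [-0.1, 0.3, 0.0]
finger_gap: 1.002
finger_force: 0.0
```

```bash
python3 -c "
from h import *
go([.599,.080,.15],148)"
```

```text
t 3.5833 p [0.5693 0.1166 0.2001] yang 166.94 q [ 0.48  0.32 -0.12 -0.   -1.13 -0.71] F [-0.1  0.3  0. ] T [ 0.04 -0.04 -0.02] gap 1.002 0.0
xyz [ 0.193 -0.248  0.334] rot [-0.     0.     0.421]
```

>>> drive_tool([
  {"xyz": [0.19, -0.25, 0.33], "delta_rot": [0, 0, 0.42], "fingers": 0.3},
  {"xyz": [0.19, -0.25, 0.33], "delta_rot": [0, 0, 0.42], "fingers": 0.3},
  {"xyz": [0.19, -0.25, 0.33], "delta_rot": [0, 0, 0.42], "fingers": 0.3},
  {"xyz": [0.19, -0.25, 0.33], "delta_rot": [0, 0, 0.42], "fingers": 0.3},
  {"xyz": [0.19, -0.25, 0.33], "delta_rot": [0, 0, 0.42], "fingers": 0.3},
  {"xyz": [0.19, -0.25, 0.33], "delta_rot": [0, 0, 0.42], "fingers": 0.3},
  {"xyz": [0.19, -0.25, 0.33], "delta_rot": [0, 0, 0.42], "fingers": 0.3},
  {"xyz": [0.19, -0.25, 0.33], "delta_rot": [0, 0, 0.42], "fingers": 0.3},
  {"xyz": [0.19, -0.25, 0.33], "delta_rot": [0, 0, 0.42], "fingers": 0.3},
  {"xyz": [0.19, -0.25, 0.33], "delta_rot": [0, 0, 0.42], "fingers": 0.3},
])

```text
time_s: 4.42
tool_pos: [0.5995, 0.0802, 0.151]
tool_rot: [[-0.53, -0.848, 0.001], [-0.848, 0.53, 0.0], [-0.001, -0.0, -1.0]]
force: [0.3, -0.3, 0.1]
finger_gap: 0.376
finger_force: 0.0
```

```bash
python3 -c "
from h import *
go([.599,.080,.1095],148)"
```

```text
t 4.4167 p [0.5995 0.0802 0.151 ] yang 147.99 q [ 0.4   0.4  -0.13  0.   -1.04 -0.96] F [ 0.3 -0.3  0.1] T [ 0.11 -0.05 -0.03] gap 0.376 0.0
xyz [0.003 0.002 0.277] rot [-0.001  0.001 -0.   ]
```

Straight down, then close gently.

>>> drive_tool([
  {"xyz": [0, 0, 0.07], "delta_rot": [0, 0, 0], "fingers": 0.3},
  {"xyz": [0, 0, 0.14], "delta_rot": [0, 0, 0], "fingers": 0.3},
  {"xyz": [0, 0, 0.21], "delta_rot": [0, 0, 0], "fingers": 0.3},
  {"xyz": [0, 0, 0.275], "delta_rot": [0, 0, 0], "fingers": 0.3},
  {"xyz": [0, 0, 0.275], "delta_rot": [0, 0, 0], "fingers": 0.3},
  {"xyz": [0, 0, 0.275], "delta_rot": [0, 0, 0], "fingers": 1},
  {"xyz": [0, 0, 0.275], "delta_rot": [0, 0, 0], "fingers": 1},
  {"xyz": [0, 0, 0.275], "delta_rot": [0, 0, 0], "fingers": 1},
  {"xyz": [0, 0, 0.275], "delta_rot": [0, 0, 0], "fingers": 1},
  {"xyz": [0, 0, 0.275], "delta_rot": [0, 0, 0], "fingers": 1},
], squeeze=15)

```text
time_s: 5.25
tool_pos: [0.5998, 0.0799, 0.1098]
tool_rot: [[-0.531, -0.847, 0.001], [-0.847, 0.531, 0.0], [-0.001, -0.001, -1.0]]
force: [0.1, -1.1, 0.5]
finger_gap: 0.062
finger_force: 0.0
```

```bash
python3 -c "
from h import *
go([.599,.080,.1095],88)"
```

```text
t 5.25 p [0.5998 0.0799 0.1098] yang 147.94 q [ 0.4   0.44 -0.18  0.   -0.95 -0.96] F [ 0.1 -1.1  0.5] T [ 0.05 -0.07 -0.01] gap 0.062 0.0
xyz [0.002 0.005 0.002] rot [-0.000e+00  1.000e-03  1.332e+00]
```

>>> drive_tool([
  {"fingers": 1},
  {"fingers": 1},
  {"fingers": 1},
  {"fingers": 1},
  {"fingers": 1},
  {"fingers": 1},
  {"fingers": 1},
  {"fingers": 1},
  {"fingers": 1},
  {"fingers": 1},
])

```text
validation failed for argument at $.se...
```

```bash
python3 - <<'E'
from h import *
go([.599,.080,.1095],88)
g=ctrl.grab_frame("side")[:,:,::-1];b=cv2.resize(np.ascontiguousarray(g[130:250,190:310]),(400,400),interpolation=cv2.INTER_CUBIC)
g=ctrl.grab_frame("top")[:,:,::-1];a=cv2.resize(np.ascontiguousarray(g[130:230,190:290]),(400,400),interpolation=cv2.INTER_CUBIC)
cv2.imwrite("pics/g1.png",np.hstack([a,b]))
E
```

```text
t 5.25 p [0.5998 0.0799 0.1098] yang 147.94 q [ 0.4   0.44 -0.18  0.   -0.95 -0.96] F [ 0.1 -1.1  0.5] T [ 0.05 -0.07 -0.01] gap 0.062 0.0
xyz [0.002 0.005 0.002] rot [-0.000e+00  1.000e-03  1.332e+00]
```

View pics/g1.png

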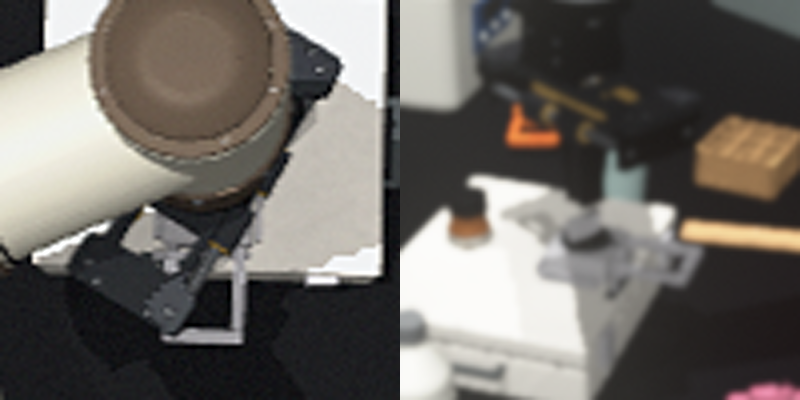

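The picture shows the fingers over the dial, side crop (585,205), with the grip unclear. I'll let the fingers finish closing.

>>> drive_tool([
  {"xyz": [0, 0, 0], "delta_rot": [0, 0, 0], "fingers": 1},
  {"xyz": [0, 0, 0], "delta_rot": [0, 0, 0], "fingers": 1},
  {"xyz": [0, 0, 0], "delta_rot": [0, 0, 0], "fingers": 1},
  {"xyz": [0, 0, 0], "delta_rot": [0, 0, 0], "fingers": 1},
  {"xyz": [0, 0, 0], "delta_rot": [0, 0, 0], "fingers": 1},
  {"xyz": [0, 0, 0], "delta_rot": [0, 0, 0], "fingers": 1},
  {"xyz": [0, 0, 0], "delta_rot": [0, 0, 0], "fingers": 1},
  {"xyz": [0, 0, 0], "delta_rot": [0, 0, 0], "fingers": 1},
  {"xyz": [0, 0, 0], "delta_rot": [0, 0, 0], "fingers": 1},
  {"xyz": [0, 0, 0], "delta_rot": [0, 0, 0], "fingers": 1},
])

```text
time_s: 6.18
tool_pos: [0.5995, 0.0798, 0.1093]
tool_rot: [[-0.531, -0.847, -0.0], [-0.847, 0.531, 0.0], [0.0, 0.0, -1.0]]
force: [-0.0, 1.0, -0.2]
finger_gap: 0.003
finger_force: 0.0
```

```bash
python3 - <<'E'
from h import *
print(ctrl.tip_reach, proj("side",[.599,.08,.107]),proj("side",[.599,.08,.0895]),proj("top",[.599,.08,.0895]),proj("side",ctrl.read_state()['tool_pos']-np.array([0,0,.017])))
g=ctrl.grab_frame("side")[:,:,::-1];cv2.imwrite("pics/g2.png",cv2.resize(np.ascontiguousarray(g[170:220,220:280]),(720,600),interpolation=cv2.INTER_CUBIC))
E
```

```text
0.017 [245.46603732 192.9156964 ] [245.53395026 198.45847102] [241.93251745 180.6221101 ] [245.37163152 197.52796427]
```

View pics/g2.png

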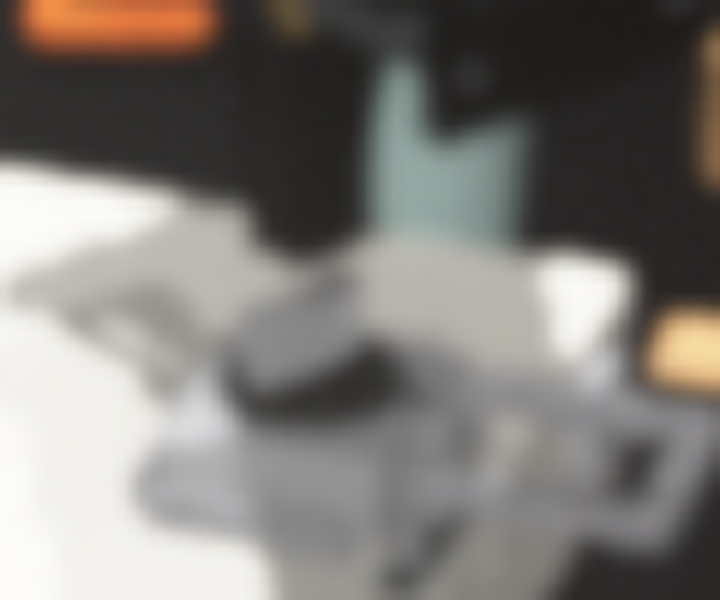

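```bash
python3 - <<'E'
from h import *
def tri(a,b):
    A=[];B=[]
    for n,uv in(("top",a),("side",b)):
        c=np.array(ctrl.get_calibration(n)['position']);d=ray(n,uv,0)-c;d/=np.linalg.norm(d);M=np.eye(3)-np.outer(d,d);A.append(M);B.append(M@c)
    X=np.linalg.solve(sum(A),sum(B));return X.round(4)
print("disc",tri((242.2,181),(246.2,202)))
print("loop bar",tri((240.6,214.3),(220+660/12,170+480/12)), proj("side",[.51,.083,.076]))
for z in(.0925,.105,.115,.125):print(z,proj("side",[.5995,.08,z]))
# start tips
print(proj("side",[.142,.608,.2126-.017]),proj("side",[.142,.608,.25]))
for q in((.7571,.195,.06),(.7517,-.045,.06),(.5526,-.0377,.06),(.5597,.2,.06)):print(proj("side",q))
a=cv2.imread("pics/side0.png");x=cv2.resize(a[150:270,170:290],None,fx=3.3,fy=3.3);y=cv2.resize(a[255:375,400:512],None,fx=3.3,fy=3.3);cv2.imwrite("pics/s.png",np.hstack([x,y]))
E
```

```text
disc [0.5986 0.0793 0.0781]
loop bar [0.5116 0.0848 0.0696] [276.40824787 207.82716159]
0.0925 [245.35010836 197.48945762]
0.105 [245.30061797 193.52891281]
0.115 [245.26062446 190.32837105]
0.125 [245.2202691  187.09887111]
[470.57663831 377.83606326] [483.11369718 347.34098843]
[176.08225309 220.20573683]
[211.5670189  181.29691318]
[271.94421493 190.75016534]
[246.20513078 233.15832599]
```

View pics/s.png

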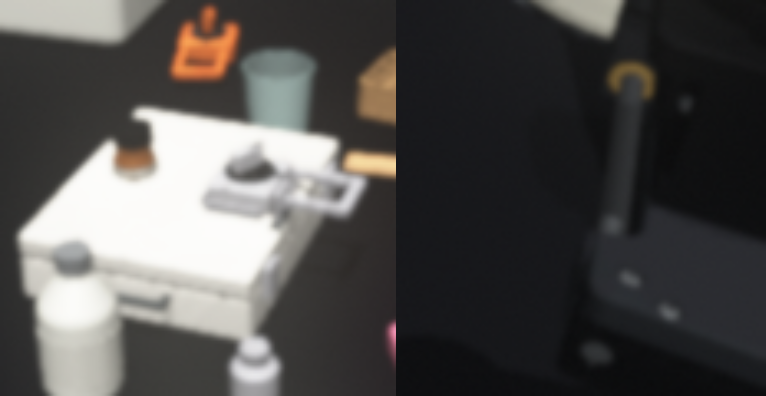

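The lid corners sit about 2.7 px lower in the side view than predicted. I'll check whether that is a camera bias or a real height, using bench-level things.

```bash
python3 - <<'E'
from h import *
t=cv2.imread("pics/top0.png");s=cv2.imread("pics/side0.png")
def blob(im,lo,hi,box):
    h=cv2.cvtColor(im,cv2.COLOR_BGR2HSV);m=cv2.inRange(h,lo,hi);x0,y0,x1,y1=box;k=np.zeros_like(m);k[y0:y1,x0:x1]=m[y0:y1,x0:x1];M=cv2.moments(k,True);return M['m10']/M['m00'],M['m01']/M['m00'],M['m00']
R=((8,60,120),(30,255,255))
for nm,r,bt,bs,z in(("ruler",R,(295,190,320,275),(274,190,345,212),.006),("pink",((140,60,90),(179,255,255)),(180,225,235,290),(280,235,350,275),.02),("purple",((125,80,60),(150,255,255)),(95,120,155,170),(125,265,170,322),.02),("orange",((3,150,90),(16,255,255)),(335,105,392,145),(220,148,248,176),.02)):
    a=blob(t,*r,bt);b=blob(s,*r,bs);print(nm,np.round(a,1),np.round(b,1),"pred side",proj("side",ray("top",a[:2],z)).round(1))
# front lid edge / bench contact of case in side view: print white mask rows at column 246
g=cv2.cvtColor(s,cv2.COLOR_BGR2GRAY);print(g[228:262,243])
print(proj("side",[.5597,.2,.0]))
E
```

```text
ruler [307.5 233.  716. ] [305.9 201.4 441. ] pred side [305.6 200. ]
pink [208.  256.7 334. ] [311.3 255.3 906. ] pred side [311.4 251.9]
purple [124.7 145.6 513. ] [ 148.6  296.1 1067. ] pred side [149.4 291.5]
orange [365.9 126.5 238. ] [231.5 164.9 275. ] pred side [231.8 162.4]
[252 252 252 252 251 250 247 238 222 208 201 192 192 207 214 212 209 208
 207 206 204 204 203 200 189 182 186 191 181 163 153 162 189 213]
[246.43212797 252.25636651]
```

```bash
python3 - <<'E'
from h import *
for z in(.16,.2,.25):print(z,proj("top",[.5998,.0799,z]).round(1),proj("side",[.5998,.0799,z]).round(1))
s=ctrl.read_state();print({k:np.round(v,4).tolist() for k,v in s.items()})
g=ctrl.grab_frame("side");gr=cv2.cvtColor(g,cv2.COLOR_RGB2GRAY)
for r in range(164,206,2):print(r,gr[r,228:268:2])
E
```

```text
0.16 [241.3 176. ] [245.  175.5]
0.2 [240.8 173.3] [244.8 161.9]
0.25 [240.2 169.5] [244.6 144.1]
{'time_s': 6.2333, 'joint_positions': [0.3998, 0.4411, -0.1836, 0.0, -0.9461, -0.9594], 'dq': [-0.0009, -0.0003, 0.0015, 0.0006, 0.0007, 0.0003], 'joint_efforts': [0.002, -39.381, 16.3098, 3.6773, -0.0421, -0.0], 'tool_pos': [0.5995, 0.0798, 0.1093], 'tool_rot': [[-0.5309, -0.8474, -0.0], [-0.8474, 0.5309, -0.0], [0.0, 0.0, -1.0]], 'force': [0.6397, 0.0063, -0.2936], 'torque': [0.1223, -0.0691, -0.0052], 'finger_force': 0.0, 'finger_gap': 0.0032}
164 [56 45 61 94 61 42 39 43 53 69 76 71 49 36 37 38 38 41 42 39]
166 [84 61 59 90 57 41 41 42 55 61 55 65 50 37 37 38 38 38 38 35]
168 [82 71 58 63 54 43 40 57 82 74 50 41 38 35 36 38 37 36 34 32]
170 [136 129 127 127 112  57  41  62  81  64  58  50  41  40  34  35  35  31
  29  28]
172 [136 133 132 132 115  56  38  48  67  53  52  58  60  57  35  30  31  29
  29  29]
174 [68 68 66 65 56 41 37 37 38 35 35 44 70 64 35 37 34 30 29 29]
176 [ 44  43  42  42  42  41  38  37  35  35  34  45 111 107  44  46  43  30
  30  29]
178 [ 46  46  46  45  44  
[... 491 characters left out ...]
 40]
190 [211 201 189 186 187 185 154  91  56  58  89 143 175 182 178 169 155 120
  87  95]
192 [188 186 183 184 187 186 181 167 135 120 132 168 182 183 183 181 179 174
 183 229]
194 [174 165 156 165 182 184 178 165 143 120 127 163 181 180 180 180 181 181
 194 240]
196 [174 172 153 149 168 176 155 139 135 133 140 158 174 177 177 180 180 180
 183 233]
198 [192 197 178 157 150 142 137 139 135 133 128 105 124 145 155 170 178 179
 181 224]
200 [233 213 176 168 160 128 118 134 126 109  78  54  72 110 125 140 162 165
 167 180]
202 [240 234 187 168 191 136  86  95  73  58  49  51  64  93 116 131 141 143
 144 150]
204 [240 239 228 208 215 184 103  71  64  63  66  78 100 112 123 124 139 150
 142 136]
```

>>> drive_tool([
  {"xyz": [0, 0, 0], "delta_rot": [0, 0, 0], "fingers": 0.3},
  {"xyz": [0, 0, 0], "delta_rot": [0, 0, 0], "fingers": 0.3},
  {"xyz": [0, 0, 0], "delta_rot": [0, 0, 0], "fingers": 0.3},
  {"xyz": [0, 0, 0], "delta_rot": [0, 0, 0], "fingers": 0.3},
  {"xyz": [0, 0, 0], "delta_rot": [0, 0, 0], "fingers": 0.3},
  {"xyz": [0, 0, 0], "delta_rot": [0, 0, 0], "fingers": 0.3},
  {"xyz": [0, 0, 0.01], "delta_rot": [0, 0, 0], "fingers": 0.3},
  {"xyz": [0, 0, 0.02], "delta_rot": [0, 0, 0], "fingers": 0.3},
  {"xyz": [0, 0, 0.03], "delta_rot": [0, 0, 0], "fingers": 0.3},
  {"xyz": [0, 0, 0.03], "delta_rot": [0, 0, 0], "fingers": 0.3},
])

```text
time_s: 7.12
tool_pos: [0.5992, 0.0798, 0.1043]
tool_rot: [[-0.531, -0.847, -0.001], [-0.847, 0.531, -0.0], [0.001, 0.001, -1.0]]
force: [0.0, -0.0, 0.4]
finger_gap: 0.35
finger_force: 0.0
```

The fingertip shows at about row 190, column 245. That is roughly 2.5 cm above where the readout puts it, and there was no contact below disc height. I'll go down in small guarded steps.

>>> drive_tool([
  {"xyz": [0, 0, 0.008], "delta_rot": [0, 0, 0], "fingers": 0.3},
  {"xyz": [0, 0, 0.016], "delta_rot": [0, 0, 0], "fingers": 0.3},
  {"xyz": [0, 0, 0.024], "delta_rot": [0, 0, 0], "fingers": 0.3},
  {"xyz": [0, 0, 0.032], "delta_rot": [0, 0, 0], "fingers": 0.3},
  {"xyz": [0, 0, 0.04], "delta_rot": [0, 0, 0], "fingers": 0.3},
  {"xyz": [0, 0, 0.048], "delta_rot": [0, 0, 0], "fingers": 0.3},
  {"xyz": [0, 0, 0.056], "delta_rot": [0, 0, 0], "fingers": 0.3},
  {"xyz": [0, 0, 0.064], "delta_rot": [0, 0, 0], "fingers": 0.3},
  {"xyz": [0, 0, 0.07], "delta_rot": [0, 0, 0], "fingers": 0.3},
  {"xyz": [0, 0, 0.07], "delta_rot": [0, 0, 0], "fingers": 0.3},
])

```text
time_s: 7.95
tool_pos: [0.5993, 0.0798, 0.094]
tool_rot: [[-0.531, -0.847, -0.0], [-0.847, 0.531, -0.0], [0.0, 0.0, -1.0]]
force: [-0.1, -0.3, -0.4]
finger_gap: 0.353
finger_force: 0.0
```

```bash
python3 - <<'E'
from h import *
g=ctrl.grab_frame("side")[:,:,::-1];b=cv2.resize(np.ascontiguousarray(g[160:215,220:280]),(480,440),interpolation=cv2.INTER_CUBIC)
cv2.imwrite("pics/g3.png",b)
E
```

```text
(no output)
```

View pics/g3.png

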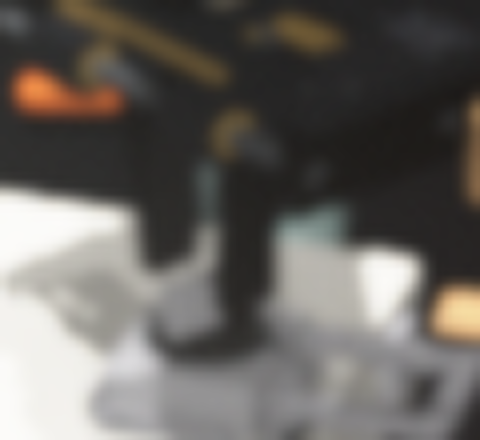

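The picture shows the two fingers straddling the bar, tips at crop (170,270) and (245,315), still about 1 cm above the disc. I'll go 8 mm further down, then close.

>>> drive_tool([
  {"xyz": [0, 0, 0.01], "delta_rot": [0, 0, 0], "fingers": 0.3},
  {"xyz": [0, 0, 0.02], "delta_rot": [0, 0, 0], "fingers": 0.3},
  {"xyz": [0, 0, 0.03], "delta_rot": [0, 0, 0], "fingers": 0.3},
  {"xyz": [0, 0, 0.04], "delta_rot": [0, 0, 0], "fingers": 0.3},
  {"xyz": [0, 0, 0.05], "delta_rot": [0, 0, 0], "fingers": 0.3},
  {"xyz": [0, 0, 0.05], "delta_rot": [0, 0, 0], "fingers": 0.3},
  {"xyz": [0, 0, 0.05], "delta_rot": [0, 0, 0], "fingers": 0.3},
  {"xyz": [0, 0, 0.05], "delta_rot": [0, 0, 0], "fingers": 0.3},
  {"xyz": [0, 0, 0.05], "delta_rot": [0, 0, 0], "fingers": 0.3},
  {"xyz": [0, 0, 0.05], "delta_rot": [0, 0, 0], "fingers": 0.3},
])

```text
time_s: 8.83
tool_pos: [0.5995, 0.0798, 0.0869]
tool_rot: [[-0.531, -0.847, 0.0], [-0.847, 0.531, 0.0], [-0.0, -0.0, -1.0]]
force: [0.1, 0.1, -0.0]
finger_gap: 0.344
finger_force: 0.0
```

>>> drive_tool([
  {"xyz": [0, 0, 0], "delta_rot": [0, 0, 0], "fingers": 1},
  {"xyz": [0, 0, 0], "delta_rot": [0, 0, 0], "fingers": 1},
  {"xyz": [0, 0, 0], "delta_rot": [0, 0, 0], "fingers": 1},
  {"xyz": [0, 0, 0], "delta_rot": [0, 0, 0], "fingers": 1},
  {"xyz": [0, 0, 0], "delta_rot": [0, 0, 0], "fingers": 1},
  {"xyz": [0, 0, 0], "delta_rot": [0, 0, 0], "fingers": 1},
  {"xyz": [0, 0, 0], "delta_rot": [0, 0, 0], "fingers": 1},
  {"xyz": [0, 0, 0], "delta_rot": [0, 0, 0], "fingers": 1},
  {"xyz": [0, 0, 0], "delta_rot": [0, 0, 0], "fingers": 1},
  {"xyz": [0, 0, 0], "delta_rot": [0, 0, 0], "fingers": 1},
])

```text
time_s: 9.67
tool_pos: [0.5992, 0.0799, 0.0868]
tool_rot: [[-0.531, -0.847, -0.001], [-0.847, 0.531, -0.0], [0.0, 0.0, -1.0]]
force: [-2.9, 0.7, 0.9]
finger_gap: 0.117
finger_force: 15.0
```

Gripped: 10 mm gap at 15 N. Now turn the dial clockwise.

>>> drive_tool([
  {"xyz": [0, 0, 0], "delta_rot": [0, 0, 0.12], "fingers": 1},
  {"xyz": [0, 0, 0], "delta_rot": [0, 0, 0.24], "fingers": 1},
  {"xyz": [0, 0, 0], "delta_rot": [0, 0, 0.36], "fingers": 1},
  {"xyz": [0, 0, 0], "delta_rot": [0, 0, 0.48], "fingers": 1},
  {"xyz": [0, 0, 0], "delta_rot": [0, 0, 0.6], "fingers": 1},
  {"xyz": [0, 0, 0], "delta_rot": [0, 0, 0.7], "fingers": 1},
  {"xyz": [0, 0, 0], "delta_rot": [0, 0, 0.8], "fingers": 1},
  {"xyz": [0, 0, 0], "delta_rot": [0, 0, 0.9], "fingers": 1},
  {"xyz": [0, 0, 0], "delta_rot": [0, 0, 1], "fingers": 1},
  {"xyz": [0, 0, 0], "delta_rot": [0, 0, 1], "fingers": 1},
], squeeze=25)

```text
time_s: 10.5
tool_pos: [0.5992, 0.0804, 0.0868]
tool_rot: [[-0.975, -0.222, -0.0], [-0.222, 0.975, 0.001], [0.0, 0.001, -1.0]]
force: [-2.1, 1.6, 1.6]
finger_gap: 0.108
finger_force: 25.0
```

```bash
python3 -c "
from h import *
go([.5993,.0798,.0868],88)"
```

```text
t 10.5 p [0.5992 0.0804 0.0868] yang 102.81 q [ 0.4   0.47 -0.21 -0.   -0.9  -1.75] F [-2.1  1.6  1.6] T [0.56 0.57 0.02] gap 0.108 25.0
xyz [ 0.    -0.004  0.   ] rot [ 0.001 -0.     0.329]
```

>>> drive_tool([
  {"xyz": [0, 0, 0], "delta_rot": [0, 0, 0.1], "fingers": 1},
  {"xyz": [0, 0, 0], "delta_rot": [0, 0, 0.2], "fingers": 1},
  {"xyz": [0, 0, 0], "delta_rot": [0, 0, 0.3], "fingers": 1},
  {"xyz": [0, 0, 0], "delta_rot": [0, 0, 0.34], "fingers": 1},
  {"xyz": [0, 0, 0], "delta_rot": [0, 0, 0.34], "fingers": 1},
  {"xyz": [0, 0, 0], "delta_rot": [0, 0, 0.34], "fingers": 1},
  {"xyz": [0, 0, 0], "delta_rot": [0, 0, 0.34], "fingers": 0.5},
  {"xyz": [0, 0, 0], "delta_rot": [0, 0, 0.34], "fingers": 0.3},
  {"xyz": [0, 0, 0], "delta_rot": [0, 0, 0.34], "fingers": 0.3},
  {"xyz": [0, 0, 0], "delta_rot": [0, 0, 0.34], "fingers": 0.3},
])

```text
time_s: 11.33
tool_pos: [0.5999, 0.0796, 0.0867]
tool_rot: [[-0.999, 0.041, 0.001], [0.041, 0.999, -0.0], [-0.001, -0.0, -1.0]]
force: [-0.7, -0.4, -0.3]
finger_gap: 0.31
finger_force: 0.0
```

>>> drive_tool([
  {"xyz": [0, 0, -0.1], "delta_rot": [0, 0, 0], "fingers": 0.3},
  {"xyz": [0, 0, -0.2], "delta_rot": [0, 0, 0], "fingers": 0.3},
  {"xyz": [0, 0, -0.3], "delta_rot": [0, 0, 0], "fingers": 0.3},
  {"xyz": [0, 0, -0.4], "delta_rot": [0, 0, 0], "fingers": 0.3},
  {"xyz": [0.7, 0, -0.4], "delta_rot": [0, 0, 1], "fingers": 0.3},
  {"xyz": [0.7, 0, -0.4], "delta_rot": [0, 0, 1], "fingers": 0.3},
  {"xyz": [0.7, 0, -0.4], "delta_rot": [0, 0, 1], "fingers": 0.3},
  {"xyz": [0.7, 0, -0.4], "delta_rot": [0, 0, 1], "fingers": 0.3},
  {"xyz": [0.7, 0, -0.4], "delta_rot": [0, 0, 1], "fingers": 0.3},
  {"xyz": [0.7, 0, -0.4], "delta_rot": [0, 0, 1], "fingers": 0.3},
])

```text
time_s: 12.17
tool_pos: [0.4945, 0.0841, 0.1474]
tool_rot: [[-0.699, 0.715, 0.001], [0.715, 0.699, 0.0], [-0.001, 0.001, -1.0]]
force: [0.4, -0.2, -0.4]
finger_gap: 0.353
finger_force: 0.0
```

```bash
python3 - <<'E'
from h import *
go([.51,.083,.12],-2)
g=ctrl.grab_frame("side")[:,:,::-1];b=cv2.resize(np.ascontiguousarray(g[165:225,220:290]),(420,360),interpolation=cv2.INTER_CUBIC)
g=ctrl.grab_frame("top")[:,:,::-1];a=cv2.resize(np.ascontiguousarray(g[160:220,215:275]),(360,360),interpolation=cv2.INTER_CUBIC)
cv2.imwrite("pics/g4.png",np.hstack([a,b]))
E
```

```text
t 12.1667 p [0.4945 0.0841 0.1474] yang 44.34 q [ 0.49  0.24 -0.39  0.   -0.94 -2.86] F [ 0.4 -0.2 -0.4] T [ 0.02 -0.2  -0.07] gap 0.353 0.0
xyz [-0.077  0.068  0.183] rot [0.002 0.    1.03 ]
```

View pics/g4.png

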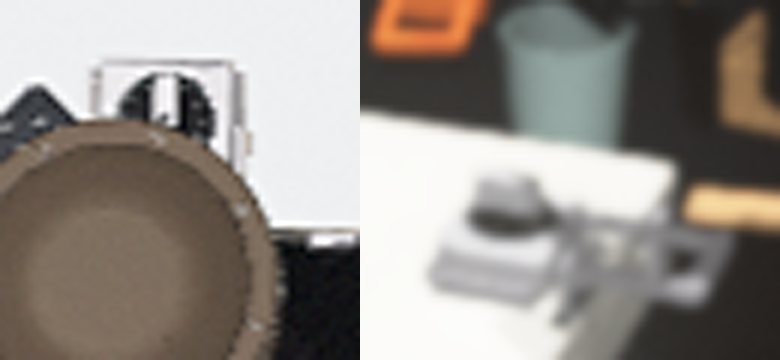

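The picture shows the bar now along the lock's axis, at top crop (168,100), so the dial sits at 0. I'll swing the wrist back to align with the shackle, tool y along the lock's x.

>>> drive_tool([
  {"xyz": [0, 0, -0.1], "delta_rot": [0, 0, -1], "fingers": 0.3},
  {"xyz": [0, 0, -0.1], "delta_rot": [0, 0, -1], "fingers": 0.3},
  {"xyz": [0, 0, -0.1], "delta_rot": [0, 0, -1], "fingers": 0.3},
  {"xyz": [0, 0, -0.1], "delta_rot": [0, 0, -1], "fingers": 0.3},
  {"xyz": [0, 0, -0.1], "delta_rot": [0, 0, -1], "fingers": 0.3},
  {"xyz": [0, 0, -0.1], "delta_rot": [0, 0, -1], "fingers": 0.3},
  {"xyz": [0, 0, -0.1], "delta_rot": [0, 0, -1], "fingers": 0.3},
  {"xyz": [0, 0, -0.1], "delta_rot": [0, 0, -1], "fingers": 0.3},
  {"xyz": [0, 0, -0.1], "delta_rot": [0, 0, -1], "fingers": 0.3},
  {"xyz": [0, 0, -0.1], "delta_rot": [0, 0, -1], "fingers": 0.3},
])

```text
time_s: 13.1
tool_pos: [0.4947, 0.0841, 0.1617]
tool_rot: [[-1.0, 0.006, -0.0], [0.006, 1.0, -0.0], [0.0, -0.0, -1.0]]
force: [-0.0, 1.0, 0.1]
finger_gap: 0.351
finger_force: 0.0
```

>>> drive_tool([
  {"xyz": [0, 0, 0], "delta_rot": [0, 0, -1], "fingers": 0.3},
  {"xyz": [0, 0, 0], "delta_rot": [0, 0, -1], "fingers": 0.3},
  {"xyz": [0, 0, 0], "delta_rot": [0, 0, -1], "fingers": 0.3},
  {"xyz": [0, 0, 0], "delta_rot": [0, 0, -1], "fingers": 0.3},
  {"xyz": [0, 0, 0], "delta_rot": [0, 0, -1], "fingers": 0.3},
  {"xyz": [0, 0, 0], "delta_rot": [0, 0, -1], "fingers": 0.3},
  {"xyz": [0, 0, 0], "delta_rot": [0, 0, -1], "fingers": 0.3},
  {"xyz": [0, 0, 0], "delta_rot": [0, 0, -1], "fingers": 0.3},
  {"xyz": [0, 0, 0], "delta_rot": [0, 0, -1], "fingers": 0.3},
  {"xyz": [0, 0, 0], "delta_rot": [0, 0, -1], "fingers": 0.3},
])

```text
time_s: 13.93
tool_pos: [0.4946, 0.0842, 0.1618]
tool_rot: [[-0.712, -0.702, -0.0], [-0.702, 0.712, 0.0], [0.0, 0.0, -1.0]]
force: [0.0, -0.6, -0.5]
finger_gap: 0.35
finger_force: 0.0
```

```bash
python3 - <<'E'
from h import *
go([.510,.083,.13],178)
E
```

```text
t 13.9333 p [0.4946 0.0842 0.1618] yang 134.61 q [ 0.49  0.22 -0.37 -0.   -0.98 -1.28] F [ 0.  -0.6 -0.5] T [ 0.14 -0.12 -0.02] gap 0.35 0.0
xyz [-0.068 -0.078  0.212] rot [ 0.    -0.    -0.964]
```

>>> drive_tool([
  {"xyz": [-0.07, -0.08, 0.21], "delta_rot": [0, 0, -0.96], "fingers": 0.3},
  {"xyz": [-0.07, -0.08, 0.21], "delta_rot": [0, 0, -0.96], "fingers": 0.3},
  {"xyz": [-0.07, -0.08, 0.21], "delta_rot": [0, 0, -0.96], "fingers": 0.3},
  {"xyz": [-0.07, -0.08, 0.21], "delta_rot": [0, 0, -0.96], "fingers": 0.3},
  {"xyz": [-0.07, -0.08, 0.21], "delta_rot": [0, 0, -0.96], "fingers": 0.3},
  {"xyz": [-0.07, -0.08, 0.21], "delta_rot": [0, 0, -0.96], "fingers": 0.3},
  {"xyz": [-0.07, -0.08, 0.21], "delta_rot": [0, 0, -0.96], "fingers": 0.3},
  {"xyz": [-0.07, -0.08, 0.21], "delta_rot": [0, 0, -0.96], "fingers": 0.3},
  {"xyz": [-0.07, -0.08, 0.21], "delta_rot": [0, 0, -0.96], "fingers": 0.3},
  {"xyz": [-0.07, -0.08, 0.21], "delta_rot": [0, 0, -0.96], "fingers": 0.3},
])

```text
time_s: 14.77
tool_pos: [0.5105, 0.083, 0.1303]
tool_rot: [[-0.039, -0.999, 0.0], [-0.999, 0.039, 0.0], [-0.0, -0.0, -1.0]]
force: [-0.3, 0.2, -0.3]
finger_gap: 0.349
finger_force: 0.0
```

```bash
python3 - <<'E'
from h import *
go([.510,.083,.047],178)
E
```

```text
t 14.7667 p [0.5105 0.083  0.1303] yang 177.75 q [ 0.48  0.28 -0.37  0.   -0.91 -0.51] F [-0.3  0.2 -0.3] T [ 0.07 -0.06  0.02] gap 0.349 0.0
xyz [0.    0.003 0.556] rot [-0.     0.    -0.006]
```

>>> drive_tool([
  {"xyz": [0, 0, 0.1], "delta_rot": [0, 0, 0], "fingers": 0.3},
  {"xyz": [0, 0, 0.18], "delta_rot": [0, 0, 0], "fingers": 0.3},
  {"xyz": [0, 0, 0.24], "delta_rot": [0, 0, 0], "fingers": 0.3},
  {"xyz": [0, 0, 0.28], "delta_rot": [0, 0, 0], "fingers": 0.3},
  {"xyz": [0, 0, 0.31], "delta_rot": [0, 0, 0], "fingers": 0.3},
  {"xyz": [0, 0, 0.34], "delta_rot": [0, 0, 0], "fingers": 0.3},
  {"xyz": [0, 0, 0.37], "delta_rot": [0, 0, 0], "fingers": 0.3},
  {"xyz": [0, 0, 0.4], "delta_rot": [0, 0, 0], "fingers": 0.3},
  {"xyz": [0, 0, 0.42], "delta_rot": [0, 0, 0], "fingers": 0.3},
  {"xyz": [0, 0, 0.42], "delta_rot": [0, 0, 0], "fingers": 0.3},
])

```text
time_s: 15.6
tool_pos: [0.5101, 0.0828, 0.0667]
tool_rot: [[-0.038, -0.999, -0.001], [-0.999, 0.038, -0.0], [0.0, 0.001, -1.0]]
force: [-0.6, -0.4, -0.2]
finger_gap: 0.352
finger_force: 0.0
```

>>> drive_tool([
  {"xyz": [0, 0, 0.03], "delta_rot": [0, 0, 0], "fingers": 0.3},
  {"xyz": [0, 0, 0.06], "delta_rot": [0, 0, 0], "fingers": 0.3},
  {"xyz": [0, 0, 0.09], "delta_rot": [0, 0, 0], "fingers": 0.3},
  {"xyz": [0, 0, 0.11], "delta_rot": [0, 0, 0], "fingers": 0.3},
  {"xyz": [0, 0, 0.13], "delta_rot": [0, 0, 0], "fingers": 0.3},
  {"xyz": [0, 0, 0.13], "delta_rot": [0, 0, 0], "fingers": 0.3},
  {"xyz": [0, 0, 0.13], "delta_rot": [0, 0, 0], "fingers": 1},
  {"xyz": [0, 0, 0.13], "delta_rot": [0, 0, 0], "fingers": 1},
  {"xyz": [0, 0, 0.13], "delta_rot": [0, 0, 0], "fingers": 1},
  {"xyz": [0, 0, 0.13], "delta_rot": [0, 0, 0], "fingers": 1},
], squeeze=20)

```text
time_s: 16.43
tool_pos: [0.5099, 0.083, 0.0479]
tool_rot: [[-0.038, -0.999, -0.001], [-0.999, 0.038, -0.0], [0.0, 0.001, -1.0]]
force: [-1.6, 1.1, 0.6]
finger_gap: 0.134
finger_force: 1.0
```

```bash
python3 - <<'E'
from h import *
go([.510,.083,.047],178)
E
```

```text
t 16.4333 p [0.5099 0.083  0.0479] yang 177.84 q [ 0.48  0.39 -0.47 -0.   -0.71 -0.51] F [-1.6  1.1  0.6] T [ 0.43  0.56 -0.06] gap 0.134 1.0
xyz [-0.    -0.     0.006] rot [ 0.001 -0.    -0.004]
```

>>> drive_tool([
  {"xyz": [0, 0, 0], "delta_rot": [0, 0, 0], "fingers": 1},
  {"xyz": [0, 0, 0], "delta_rot": [0, 0, 0], "fingers": 1},
  {"xyz": [0, 0.02, 0], "delta_rot": [0, 0, 0], "fingers": 1},
  {"xyz": [0, 0.04, 0], "delta_rot": [0, 0, 0], "fingers": 1},
  {"xyz": [0, 0.06, 0], "delta_rot": [0, 0, 0], "fingers": 1},
  {"xyz": [0, 0.08, 0], "delta_rot": [0, 0, 0], "fingers": 1},
  {"xyz": [0, 0.1, 0], "delta_rot": [0, 0, 0], "fingers": 1},
  {"xyz": [0, 0.12, 0], "delta_rot": [0, 0, 0], "fingers": 1},
  {"xyz": [0, 0.14, 0], "delta_rot": [0, 0, 0], "fingers": 1},
  {"xyz": [0, 0.14, 0], "delta_rot": [0, 0, 0], "fingers": 1},
])

```text
time_s: 17.27
tool_pos: [0.49, 0.0841, 0.0482]
tool_rot: [[-0.037, -0.999, 0.002], [-0.999, 0.037, 0.001], [-0.001, -0.002, -1.0]]
force: [2.9, -0.6, -0.6]
finger_gap: 0.113
finger_force: 20.0
```

```bash
python3 - <<'E'
from h import *
go([.488,.0837,.047],178)
E
```

```text
t 17.2667 p [0.49   0.0841 0.0482] yang 177.89 q [ 0.5   0.36 -0.52  0.   -0.69 -0.53] F [ 2.9 -0.6 -0.6] T [ 0.07 -1.08 -0.03] gap 0.113 20.0
xyz [0.004 0.014 0.008] rot [-0.003  0.001 -0.002]
```

It slides freely at about 2.9 N. I'll pull on to the stop.

>>> drive_tool([
  {"xyz": [0, 0.01, 0], "delta_rot": [0, 0, 0], "fingers": 1},
  {"xyz": [0, 0.02, 0], "delta_rot": [0, 0, 0], "fingers": 1},
  {"xyz": [0, 0.025, 0], "delta_rot": [0, 0, 0], "fingers": 1},
  {"xyz": [0, 0.03, 0], "delta_rot": [0, 0, 0], "fingers": 1},
  {"xyz": [0, 0.03, 0], "delta_rot": [0, 0, 0], "fingers": 1},
  {"xyz": [0, 0.03, 0], "delta_rot": [0, 0, 0], "fingers": 1},
  {"xyz": [0, 0.03, 0], "delta_rot": [0, 0, 0], "fingers": 1},
  {"xyz": [0, 0.03, 0], "delta_rot": [0, 0, 0], "fingers": 1},
  {"xyz": [0, 0.03, 0], "delta_rot": [0, 0, 0], "fingers": 1},
  {"xyz": [0, 0.03, 0], "delta_rot": [0, 0, 0], "fingers": 1},
])

```text
time_s: 18.1
tool_pos: [0.4898, 0.085, 0.0489]
tool_rot: [[-0.036, -0.999, 0.009], [-0.999, 0.036, 0.003], [-0.003, -0.009, -1.0]]
force: [12.0, -4.9, -5.6]
finger_gap: 0.113
finger_force: 20.0
```

>>> drive_tool([
  {"xyz": [0, 0.01, 0], "delta_rot": [0, 0, 0], "fingers": 1},
  {"xyz": [0, 0.02, 0], "delta_rot": [0, 0, 0], "fingers": 1},
  {"xyz": [0, 0.025, 0], "delta_rot": [0, 0, 0], "fingers": 1},
  {"xyz": [0, 0.025, 0], "delta_rot": [0, 0, 0], "fingers": 1},
  {"xyz": [0, 0.025, 0], "delta_rot": [0, 0, 0], "fingers": 1},
  {"xyz": [0, 0.025, 0], "delta_rot": [0, 0, 0], "fingers": 1},
  {"xyz": [0, 0.025, 0], "delta_rot": [0, 0, 0], "fingers": 1},
  {"xyz": [0, 0.025, 0], "delta_rot": [0, 0, 0], "fingers": 1},
  {"xyz": [0, 0.025, 0], "delta_rot": [0, 0, 0], "fingers": 1},
  {"xyz": [0, 0.025, 0], "delta_rot": [0, 0, 0], "fingers": 1},
])

```text
time_s: 18.93
tool_pos: [0.4897, 0.0864, 0.0501]
tool_rot: [[-0.035, -0.999, 0.017], [-0.999, 0.035, 0.005], [-0.006, -0.017, -1.0]]
force: [18.8, -4.8, -6.7]
finger_gap: 0.11
finger_force: 20.0
```

That is a hard stop. Back off to unload, open, and lift.

>>> drive_tool([
  {"xyz": [0, -0.02, 0], "delta_rot": [0, 0, 0], "fingers": 1},
  {"xyz": [0, -0.04, 0], "delta_rot": [0, 0, 0], "fingers": 1},
  {"xyz": [0, -0.05, 0], "delta_rot": [0, 0, 0], "fingers": 0.3},
  {"xyz": [0, -0.05, 0], "delta_rot": [0, 0, 0], "fingers": 0.3},
  {"xyz": [0, -0.05, 0], "delta_rot": [0, 0, 0], "fingers": 0.3},
  {"xyz": [0, -0.05, 0], "delta_rot": [0, 0, 0], "fingers": 0.3},
  {"xyz": [0, -0.05, 0], "delta_rot": [0, 0, 0], "fingers": 0.3},
  {"xyz": [0, -0.05, -0.1], "delta_rot": [0, 0, 0], "fingers": 0.3},
  {"xyz": [0, -0.05, -0.2], "delta_rot": [0, 0, 0], "fingers": 0.3},
  {"xyz": [0, -0.05, -0.3], "delta_rot": [0, 0, 0], "fingers": 0.3},
])

```text
time_s: 19.77
tool_pos: [0.488, 0.0836, 0.093]
tool_rot: [[-0.037, -0.999, -0.002], [-0.999, 0.037, -0.001], [0.001, 0.002, -1.0]]
force: [0.0, 1.2, -0.6]
finger_gap: 0.347
finger_force: 0.0
```

>>> drive_tool([
  {"xyz": [0, 0, -0.2], "delta_rot": [0, 0, 0], "fingers": 0.3},
  {"xyz": [0, 0, -0.35], "delta_rot": [0, 0, 0], "fingers": 0.3},
  {"xyz": [0, 0, -0.4], "delta_rot": [0, 0, 1], "fingers": 0.3},
  {"xyz": [0, 0, -0.4], "delta_rot": [0, 0, 1], "fingers": 0.3},
  {"xyz": [0, 0, -0.4], "delta_rot": [0, 0, 1], "fingers": 0.3},
  {"xyz": [0, 0, -0.4], "delta_rot": [0, 0, 1], "fingers": 0.3},
  {"xyz": [0, 0, -0.4], "delta_rot": [0, 0, 1], "fingers": 0.3},
  {"xyz": [0, 0, -0.4], "delta_rot": [0, 0, 1], "fingers": 0.3},
  {"xyz": [0, 0, -0.4], "delta_rot": [0, 0, 1], "fingers": 0.3},
  {"xyz": [0, 0, -0.4], "delta_rot": [0, 0, 1], "fingers": 0.3},
])

```text
time_s: 20.6
tool_pos: [0.4881, 0.0837, 0.1526]
tool_rot: [[-0.733, -0.68, -0.001], [-0.68, 0.733, -0.0], [0.001, 0.0, -1.0]]
force: [0.2, -0.1, -0.3]
finger_gap: 0.35
finger_force: 0.0
```

```bash
python3 - <<'E'
from h import *
go([.598,.080,.15],88)
E
```

```text
t 20.6 p [0.4881 0.0837 0.1526] yang 132.84 q [ 0.5   0.22 -0.39 -0.   -0.96 -1.32] F [ 0.2 -0.1 -0.3] T [ 0.12 -0.12 -0.01] gap 0.35 0.0
xyz [-0.52  -0.516  0.017] rot [ 0.    -0.001  0.996]
```

>>> drive_tool([
  {"xyz": [-0.52, -0.52, 0.02], "delta_rot": [0, 0, 1], "fingers": 0.3},
  {"xyz": [-0.52, -0.52, 0.02], "delta_rot": [0, 0, 1], "fingers": 0.3},
  {"xyz": [-0.52, -0.52, 0.02], "delta_rot": [0, 0, 1], "fingers": 0.3},
  {"xyz": [-0.52, -0.52, 0.02], "delta_rot": [0, 0, 1], "fingers": 0.3},
  {"xyz": [-0.52, -0.52, 0.02], "delta_rot": [0, 0, 1], "fingers": 0.3},
  {"xyz": [-0.52, -0.52, 0.02], "delta_rot": [0, 0, 1], "fingers": 0.3},
  {"xyz": [-0.52, -0.52, 0.02], "delta_rot": [0, 0, 1], "fingers": 0.3},
  {"xyz": [-0.52, -0.52, 0.02], "delta_rot": [0, 0, 1], "fingers": 0.3},
  {"xyz": [-0.52, -0.52, 0.02], "delta_rot": [0, 0, 1], "fingers": 0.3},
  {"xyz": [-0.52, -0.52, 0.02], "delta_rot": [0, 0, 1], "fingers": 0.3},
])

```text
time_s: 21.43
tool_pos: [0.5987, 0.0797, 0.1497]
tool_rot: [[-0.999, 0.036, -0.0], [0.036, 0.999, -0.0], [0.0, -0.0, -1.0]]
force: [-0.4, 0.4, 0.8]
finger_gap: 0.349
finger_force: 0.0
```

```bash
python3 - <<'E'
from h import *
go([.598,.080,.0868],88)
f=ctrl.grab_frame("top");gr=cv2.cvtColor(f,cv2.COLOR_RGB2GRAY);o=cv2.cvtColor(cv2.imread("pics/top0.png"),cv2.COLOR_BGR2GRAY)
for c in(236,240,244):print(c,"old",o[206:228,c],"new",gr[206:228,c])
a=cv2.resize(np.ascontiguousarray(f[130:230,190:290,::-1]),(400,400),interpolation=cv2.INTER_CUBIC)
g=ctrl.grab_frame("side")[:,:,::-1];b=cv2.resize(np.ascontiguousarray(g[150:230,210:290]),(400,400),interpolation=cv2.INTER_CUBIC)
cv2.imwrite("pics/g5.png",np.hstack([a,b]))
E
```

```text
t 21.4333 p [0.5987 0.0797 0.1497] yang 87.95 q [ 0.4   0.4  -0.14 -0.   -1.03 -2.01] F [-0.4  0.4  0.8] T [ 0.   -0.13  0.01] gap 0.349 0.0
xyz [0.005 0.002 0.419] rot [-0.    -0.    -0.001]
236 old [ 25  29  30  22  25   8 232 228 239 158  15  26  32  31  31  28  28  24
  31  30  26  27] new [ 20  20  11  17  22  18  17  20  18  22  15  15   9  54 164 159 162  18
  19  15  14  19]
240 old [ 22  16  15  18  15   7 144 233 237 216  12  25  28  28  29  27  27  27
  26  30  28  26] new [ 15  15  14  19  20  19  14  19  19  20  16  21  16  43 163 159 169  14
  18  19  21  21]
244 old [ 28  30  23  29  26  17 125 232 234 230   3  29  29  28  23  26  23  25
  28  30  29  28] new [ 22  20  21  19  23  19  18  16  20  21  17  19  15  33 164 159 172  42
  15  17  19  14]
```

View pics/g5.png

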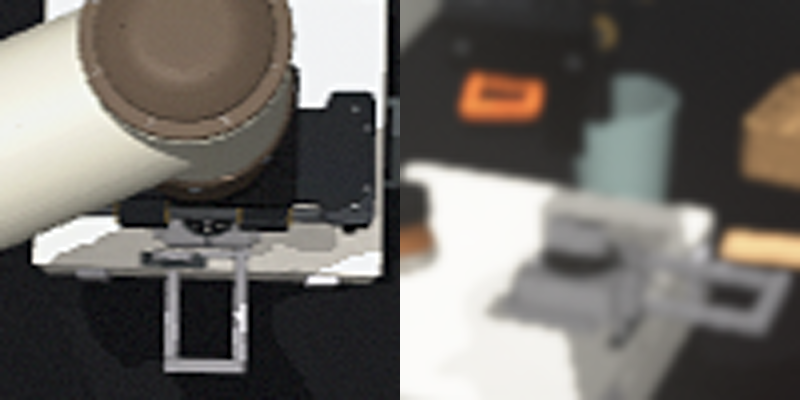

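The picture shows the crossbar moved out from row 214 to row 221. The staple at crop (170,258) sits behind the leg gap. I'll check the travel numerically against the body.

```bash
python3 - <<'E'
from h import *
gr=cv2.cvtColor(ctrl.grab_frame("top"),cv2.COLOR_RGB2GRAY);o=cv2.cvtColor(cv2.imread("pics/top0.png"),cv2.COLOR_BGR2GRAY)
print("bar old",ray("top",(241,214.1),.081)[0],"new",ray("top",(241,221.4),.081)[0])
print(proj("top",[.571,.08,.084]),proj("top",[.571,.08,.066]))
for c in(238,241,244,247,250):print(c,o[184:198,c],gr[184:198,c])
E
```

```text
bar old 0.5096732529420226 new 0.49019813072969576
[242.02212067 191.21736396] [242.18111594 192.01961833]
238 [ 46  93 104  68 151 251 216  65 255 139  63  55  97 146] [ 41  12  49  35  88 138 125  80 144 105  70  62  61 119]
241 [ 44  45  87  83  67 122 136  69 208 237 140 154 155 188] [ 57  84  59 115  33  89  78  63 164 157 106 110 114 142]
244 [ 38  86 143  25  98 253 222  79 208 230 201 244 244 224] [ 56  13  82   6  46 132 128  91 158 154 155 202 203 161]
247 [141  28  84 228 244 242 225 106 181 232 138 245 244 237] [ 54  25  43  74 138 136 127  96 123 157 132 204 205 174]
250 [236 238 241 237 236 240 233 149 235 232 230 230 229 230] [ 43  58  28  52 137 134 128 109 118 154 154 152 153 155]
```

```bash
python3 - <<'E'
from h import *
from scipy.ndimage import map_coordinates as mc
xs=np.arange(.455,.545,.0005)
for n in("side","top"):
    im={"old":cv2.cvtColor(cv2.imread(f"pics/{n}0.png"),cv2.COLOR_BGR2GRAY),"new":cv2.cvtColor(ctrl.grab_frame(n),cv2.COLOR_RGB2GRAY)}
    for k,g in im.items():
        for dy in(-.012,-.006,0,.006,.012):
            uv=np.array([proj(n,[x,.083+dy-.034*(x-.51),.081]) for x in xs]);uv[:,1]+=2*(n=="side")
            p=mc(g.astype(float),[uv[:,1],uv[:,0]],order=1);t=(p.min()+p.max())/2;m=p>t
            print(n,k,dy,"edges",xs[m].min().round(4),xs[m].max().round(4),"mid",round((xs[m].min()+xs[m].max())/2,4))
E
```

```text
side old -0.012 edges 0.504 0.545 mid 0.5245
side old -0.006 edges 0.504 0.545 mid 0.5245
side old 0 edges 0.5045 0.545 mid 0.5248
side old 0.006 edges 0.5045 0.545 mid 0.5248
side old 0.012 edges 0.5045 0.545 mid 0.5248
side new -0.012 edges 0.484 0.545 mid 0.5145
side new -0.006 edges 0.484 0.545 mid 0.5145
side new 0 edges 0.4845 0.545 mid 0.5148
side new 0.006 edges 0.4845 0.545 mid 0.5148
side new 0.012 edges 0.485 0.545 mid 0.515
top old -0.012 edges 0.506 0.5145 mid 0.5103
top old -0.006 edges 0.506 0.515 mid 0.5105
top old 0 edges 0.506 0.5155 mid 0.5108
top old 0.006 edges 0.5065 0.516 mid 0.5112
top old 0.012 edges 0.507 0.5165 mid 0.5118
top new -0.012 edges 0.487 0.495 mid 0.491
top new -0.006 edges 0.4875 0.495 mid 0.4913
top new 0 edges 0.4875 0.4955 mid 0.4915
top new 0.006 edges 0.4875 0.4955 mid 0.4915
top new 0.012 edges 0.4875 0.4955 mid 0.4915
```

Travel reads about 20 mm against 22 mm for fully out. I'll go back and pull once more before lifting.

>>> drive_tool([
  {"xyz": [0.72, 0, 0], "delta_rot": [0, 0, -1], "fingers": 0.3},
  {"xyz": [0.72, 0, 0], "delta_rot": [0, 0, -1], "fingers": 0.3},
  {"xyz": [0.72, 0, 0], "delta_rot": [0, 0, -1], "fingers": 0.3},
  {"xyz": [0.72, 0, 0], "delta_rot": [0, 0, -1], "fingers": 0.3},
  {"xyz": [0.72, 0, 0], "delta_rot": [0, 0, -1], "fingers": 0.3},
  {"xyz": [0.72, 0, 0], "delta_rot": [0, 0, -1], "fingers": 0.3},
  {"xyz": [0.72, 0, 0], "delta_rot": [0, 0, -1], "fingers": 0.3},
  {"xyz": [0.72, 0, 0], "delta_rot": [0, 0, -1], "fingers": 0.3},
  {"xyz": [0.72, 0, 0], "delta_rot": [0, 0, -1], "fingers": 0.3},
  {"xyz": [0.72, 0, 0], "delta_rot": [0, 0, -1], "fingers": 0.3},
])

```text
time_s: 22.52
tool_pos: [0.4911, 0.0838, 0.1498]
tool_rot: [[-0.734, -0.68, 0.0], [-0.68, 0.734, 0.0], [-0.0, -0.0, -1.0]]
force: [0.8, -0.4, 0.6]
finger_gap: 0.349
finger_force: 0.0
```

```bash
python3 - <<'E'
from h import *
from scipy.ndimage import map_coordinates as mc
go([.491,.0837,.1],178)
# body back edge & disc edges along lock x, old vs new, both views
xs=np.arange(.575,.65,.0005)
for n in("side","top"):
    im={"old":cv2.cvtColor(cv2.imread(f"pics/{n}0.png"),cv2.COLOR_BGR2GRAY),"new":cv2.cvtColor(ctrl.grab_frame(n),cv2.COLOR_RGB2GRAY)}
    for dy in(-.026,-.022,.022,.026):
        P={}
        for k,g in im.items():
            uv=np.array([proj(n,[x,.080+dy-.034*(x-.6),.084]) for x in xs]);uv[:,1]+=2*(n=="side")
            P[k]=mc(g.astype(float),[uv[:,1],uv[:,0]],order=1)
        print(n,dy,*[(k,p[::6].astype(int).tolist(),"darkest x",xs[60:120][p[60:120].argmin()].round(4)) for k,p in P.items()])
E
```

```text
t 22.5167 p [0.4911 0.0838 0.1498] yang 132.81 q [ 0.5   0.23 -0.39  0.   -0.95 -1.32] F [ 0.8 -0.4  0.6] T [ 0.14 -0.11  0.01] gap 0.349 0.0
xyz [0.001 0.    0.332] rot [-0.     0.    -1.004]
side -0.026 ('old', [232, 234, 234, 226, 209, 186, 164, 156, 156, 158, 159, 164, 173, 188, 205, 217, 225, 236, 245, 250, 251, 251, 251, 251, 251, 251], 'darkest x', np.float64(0.605)) ('new', [222, 227, 226, 215, 196, 177, 165, 161, 165, 169, 170, 171, 171, 171, 172, 175, 189, 218, 239, 248, 250, 250, 250, 250, 250, 250], 'darkest x', np.float64(0.605))
side -0.022 ('old', [227, 230, 223, 201, 168, 134, 120, 128, 142, 151, 157, 159, 165, 178, 193, 202, 214, 234, 245, 250, 251, 251, 251, 251, 251, 251], 'darkest x', np.float64(0.605)) ('new', [217, 223, 213, 186, 158, 144, 148, 155, 161, 165, 168, 169, 168, 167, 167, 172, 193, 227, 243, 249, 250, 250, 250, 250, 250, 250], 'darkest x', np.float64(0.6165))
side 0.022 ('old', [216, 229, 234, 234, 230, 226, 222, 219, 219, 218, 217, 219, 222, 227, 233, 235, 237, 240, 244, 248, 250, 251, 251, 251, 251, 251], 'darkest x', np.float64(0.605)) ('new', [21
[... 1220 characters left out ...]
6))
top 0.022 ('old', [205, 242, 239, 241, 225, 196, 146, 135, 102, 101, 124, 151, 186, 228, 236, 235, 236, 209, 174, 231, 241, 239, 239, 239, 239, 239], 'darkest x', np.float64(0.605)) ('new', [83, 84, 81, 78, 85, 105, 110, 112, 78, 171, 157, 182, 212, 238, 236, 236, 237, 209, 185, 230, 241, 239, 239, 239, 239, 239], 'darkest x', np.float64(0.605))
top 0.026 ('old', [199, 242, 239, 238, 240, 239, 233, 233, 226, 219, 227, 236, 235, 233, 233, 234, 235, 213, 161, 231, 240, 240, 239, 239, 239, 239], 'darkest x', np.float64(0.629)) ('new', [84, 84, 81, 80, 90, 109, 109, 108, 134, 241, 236, 239, 233, 232, 234, 234, 237, 209, 168, 230, 240, 239, 239, 239, 239, 239], 'darkest x', np.float64(0.629))
```

>>> drive_tool([
  {"xyz": [0, 0, 0.33], "delta_rot": [0, 0, -1], "fingers": 0.3},
  {"xyz": [0, 0, 0.33], "delta_rot": [0, 0, -1], "fingers": 0.3},
  {"xyz": [0, 0, 0.33], "delta_rot": [0, 0, -1], "fingers": 0.3},
  {"xyz": [0, 0, 0.33], "delta_rot": [0, 0, -1], "fingers": 0.3},
  {"xyz": [0, 0, 0.33], "delta_rot": [0, 0, -1], "fingers": 0.3},
  {"xyz": [0, 0, 0.33], "delta_rot": [0, 0, -1], "fingers": 0.3},
  {"xyz": [0, 0, 0.33], "delta_rot": [0, 0, -1], "fingers": 0.3},
  {"xyz": [0, 0, 0.33], "delta_rot": [0, 0, -1], "fingers": 0.3},
  {"xyz": [0, 0, 0.33], "delta_rot": [0, 0, -1], "fingers": 0.3},
  {"xyz": [0, 0, 0.33], "delta_rot": [0, 0, -1], "fingers": 0.3},
])

```text
time_s: 23.45
tool_pos: [0.4911, 0.0837, 0.1003]
tool_rot: [[-0.038, -0.999, -0.0], [-0.999, 0.038, -0.0], [0.0, 0.0, -1.0]]
force: [-0.5, -0.4, -0.9]
finger_gap: 0.347
finger_force: 0.0
```

>>> drive_tool([
  {"xyz": [0, 0, 0.08], "delta_rot": [0, 0, 0], "fingers": 0.3},
  {"xyz": [0, 0, 0.16], "delta_rot": [0, 0, 0], "fingers": 0.3},
  {"xyz": [0, 0, 0.24], "delta_rot": [0, 0, 0], "fingers": 0.3},
  {"xyz": [0, 0, 0.3], "delta_rot": [0, 0, 0], "fingers": 0.3},
  {"xyz": [0, 0, 0.35], "delta_rot": [0, 0, 0], "fingers": 0.3},
  {"xyz": [0, 0, 0.35], "delta_rot": [0, 0, 0], "fingers": 0.3},
  {"xyz": [0, 0, 0.35], "delta_rot": [0, 0, 0], "fingers": 1},
  {"xyz": [0, 0, 0.35], "delta_rot": [0, 0, 0], "fingers": 1},
  {"xyz": [0, 0, 0.35], "delta_rot": [0, 0, 0], "fingers": 1},
  {"xyz": [0, 0, 0.35], "delta_rot": [0, 0, 0], "fingers": 1},
], squeeze=30)

```text
time_s: 24.28
tool_pos: [0.4914, 0.0839, 0.0484]
tool_rot: [[-0.037, -0.999, 0.001], [-0.999, 0.037, 0.001], [-0.001, -0.001, -1.0]]
force: [-2.1, 0.6, 0.2]
finger_gap: 0.135
finger_force: 1.0
```

>>> drive_tool([
  {"xyz": [0, 0, 0], "delta_rot": [0, 0, 0], "fingers": 1},
  {"xyz": [0, 0, 0], "delta_rot": [0, 0, 0], "fingers": 1},
  {"xyz": [0, 0, 0], "delta_rot": [0, 0, 0], "fingers": 1},
  {"xyz": [0, 0.005, 0], "delta_rot": [0, 0, 0], "fingers": 1},
  {"xyz": [0, 0.01, 0], "delta_rot": [0, 0, 0], "fingers": 1},
  {"xyz": [0, 0.015, 0], "delta_rot": [0, 0, 0], "fingers": 1},
  {"xyz": [0, 0.02, 0], "delta_rot": [0, 0, 0], "fingers": 1},
  {"xyz": [0, 0.02, 0], "delta_rot": [0, 0, 0], "fingers": 1},
  {"xyz": [0, 0.02, 0], "delta_rot": [0, 0, 0], "fingers": 1},
  {"xyz": [0, 0.02, 0], "delta_rot": [0, 0, 0], "fingers": 1},
])

```text
time_s: 25.12
tool_pos: [0.49, 0.0845, 0.0484]
tool_rot: [[-0.037, -0.999, 0.004], [-0.999, 0.037, 0.001], [-0.001, -0.004, -1.0]]
force: [4.3, -0.7, -1.3]
finger_gap: 0.11
finger_force: 30.0
```

Same stop at 0.490, so the shackle is at its end. Release, lift, and return to the dial.

>>> drive_tool([
  {"xyz": [0, 0.02, 0], "delta_rot": [0, 0, 0], "fingers": 1},
  {"xyz": [0, 0.03, 0], "delta_rot": [0, 0, 0], "fingers": 1},
  {"xyz": [0, 0.03, 0], "delta_rot": [0, 0, 0], "fingers": 1},
  {"xyz": [0, 0.01, 0], "delta_rot": [0, 0, 0], "fingers": 1},
  {"xyz": [0, 0, 0], "delta_rot": [0, 0, 0], "fingers": 0.3},
  {"xyz": [0, 0, 0], "delta_rot": [0, 0, 0], "fingers": 0.3},
  {"xyz": [0, 0, 0], "delta_rot": [0, 0, 0], "fingers": 0.3},
  {"xyz": [0, 0, -0.15], "delta_rot": [0, 0, 0], "fingers": 0.3},
  {"xyz": [0, 0, -0.4], "delta_rot": [0, 0, 0], "fingers": 0.3},
  {"xyz": [0, 0, -0.65], "delta_rot": [0, 0, 0], "fingers": 0.3},
])

```text
time_s: 25.95
tool_pos: [0.4859, 0.083, 0.145]
tool_rot: [[-0.037, -0.999, -0.006], [-0.999, 0.037, -0.003], [0.003, 0.006, -1.0]]
force: [1.4, 1.2, -0.6]
finger_gap: 0.343
finger_force: 0.0
```

>>> drive_tool([
  {"xyz": [0, 0, -0.05], "delta_rot": [0, 0, 1], "fingers": 0.3},
  {"xyz": [0, 0, -0.05], "delta_rot": [0, 0, 1], "fingers": 0.3},
  {"xyz": [0, 0, -0.05], "delta_rot": [0, 0, 1], "fingers": 0.3},
  {"xyz": [0, 0, -0.05], "delta_rot": [0, 0, 1], "fingers": 0.3},
  {"xyz": [0, 0, -0.05], "delta_rot": [0, 0, 1], "fingers": 0.3},
  {"xyz": [0, 0, -0.05], "delta_rot": [0, 0, 1], "fingers": 0.3},
  {"xyz": [0, 0, -0.05], "delta_rot": [0, 0, 1], "fingers": 0.3},
  {"xyz": [0, 0, -0.05], "delta_rot": [0, 0, 1], "fingers": 0.3},
  {"xyz": [0, 0, -0.05], "delta_rot": [0, 0, 1], "fingers": 0.3},
  {"xyz": [0, 0, -0.05], "delta_rot": [0, 0, 1], "fingers": 0.3},
])

```text
time_s: 26.78
tool_pos: [0.4875, 0.0837, 0.1526]
tool_rot: [[-0.732, -0.681, -0.001], [-0.681, 0.732, -0.0], [0.001, 0.0, -1.0]]
force: [-1.2, 0.3, -0.3]
finger_gap: 0.351
finger_force: 0.0
```

```bash
python3 - <<'E'
from h import *
go([.599,.080,.15],88)
E
```

```text
t 26.7833 p [0.4875 0.0837 0.1526] yang 132.92 q [ 0.5   0.22 -0.39 -0.   -0.96 -1.32] F [-1.2  0.3 -0.3] T [ 0.1  -0.14 -0.01] gap 0.351 0.0
xyz [-0.527 -0.524  0.017] rot [ 0.    -0.001  0.998]
```

>>> drive_tool([
  {"xyz": [-0.53, -0.52, 0.02], "delta_rot": [0, 0, 1], "fingers": 0.3},
  {"xyz": [-0.53, -0.52, 0.02], "delta_rot": [0, 0, 1], "fingers": 0.3},
  {"xyz": [-0.53, -0.52, 0.02], "delta_rot": [0, 0, 1], "fingers": 0.3},
  {"xyz": [-0.53, -0.52, 0.02], "delta_rot": [0, 0, 1], "fingers": 0.3},
  {"xyz": [-0.53, -0.52, 0.02], "delta_rot": [0, 0, 1], "fingers": 0.3},
  {"xyz": [-0.53, -0.52, 0.02], "delta_rot": [0, 0, 1], "fingers": 0.3},
  {"xyz": [-0.53, -0.52, 0.02], "delta_rot": [0, 0, 1], "fingers": 0.3},
  {"xyz": [-0.53, -0.52, 0.02], "delta_rot": [0, 0, 1], "fingers": 0.3},
  {"xyz": [-0.53, -0.52, 0.02], "delta_rot": [0, 0, 1], "fingers": 0.3},
  {"xyz": [-0.53, -0.52, 0.02], "delta_rot": [0, 0, 1], "fingers": 0.3},
])

```text
time_s: 27.62
tool_pos: [0.5993, 0.0808, 0.1497]
tool_rot: [[-0.999, 0.036, -0.0], [0.036, 0.999, -0.0], [0.0, -0.0, -1.0]]
force: [-0.8, -0.1, 0.3]
finger_gap: 0.348
finger_force: 0.0
```

>>> drive_tool([
  {"xyz": [0, 0, 0.08], "delta_rot": [0, 0, 0], "fingers": 0.3},
  {"xyz": [0, 0, 0.16], "delta_rot": [0, 0, 0], "fingers": 0.3},
  {"xyz": [0, 0, 0.24], "delta_rot": [0, 0, 0], "fingers": 0.3},
  {"xyz": [0, 0, 0.31], "delta_rot": [0, 0, 0], "fingers": 0.3},
  {"xyz": [0, 0, 0.36], "delta_rot": [0, 0, 0], "fingers": 0.3},
  {"xyz": [0, 0, 0.4], "delta_rot": [0, 0, 0], "fingers": 0.3},
  {"xyz": [0, 0, 0.42], "delta_rot": [0, 0, 0], "fingers": 0.3},
  {"xyz": [0, 0, 0.43], "delta_rot": [0, 0, 0], "fingers": 0.3},
  {"xyz": [0, 0, 0.43], "delta_rot": [0, 0, 0], "fingers": 0.3},
  {"xyz": [0, 0, 0.43], "delta_rot": [0, 0, 0], "fingers": 0.3},
])

```text
time_s: 28.45
tool_pos: [0.5998, 0.0809, 0.0858]
tool_rot: [[-0.999, 0.037, 0.001], [0.037, 0.999, 0.0], [-0.001, 0.0, -1.0]]
force: [0.2, 0.1, -0.0]
finger_gap: 0.348
finger_force: 0.0
```

```bash
python3 - <<'E'
from h import *
go([.599,.080,.082],88)
E
```

```text
t 28.45 p [0.5998 0.0809 0.0858] yang 87.87 q [ 0.4   0.47 -0.21  0.   -0.89 -2.01] F [ 0.2  0.1 -0. ] T [ 0.07 -0.13  0.02] gap 0.348 0.0
xyz [ 0.005 -0.006  0.025] rot [ 0.     0.001 -0.003]
```

>>> drive_tool([
  {"xyz": [0, -0.005, 0.005], "delta_rot": [0, 0, 0], "fingers": 0.3},
  {"xyz": [0, -0.005, 0.01], "delta_rot": [0, 0, 0], "fingers": 0.3},
  {"xyz": [0, -0.005, 0.015], "delta_rot": [0, 0, 0], "fingers": 0.3},
  {"xyz": [0, -0.005, 0.02], "delta_rot": [0, 0, 0], "fingers": 0.3},
  {"xyz": [0, -0.005, 0.02], "delta_rot": [0, 0, 0], "fingers": 0.3},
  {"xyz": [0, -0.005, 0.02], "delta_rot": [0, 0, 0], "fingers": 0.3},
  {"xyz": [0, -0.005, 0.02], "delta_rot": [0, 0, 0], "fingers": 0.3},
  {"xyz": [0, -0.005, 0.02], "delta_rot": [0, 0, 0], "fingers": 0.3},
  {"xyz": [0, -0.005, 0.02], "delta_rot": [0, 0, 0], "fingers": 0.3},
  {"xyz": [0, -0.005, 0.02], "delta_rot": [0, 0, 0], "fingers": 0.3},
])

```text
time_s: 29.28
tool_pos: [0.5994, 0.08, 0.0823]
tool_rot: [[-0.999, 0.037, 0.0], [0.037, 0.999, 0.0], [-0.0, 0.0, -1.0]]
force: [0.2, -1.2, 0.4]
finger_gap: 0.349
finger_force: 0.0
```

>>> drive_tool([
  {"xyz": [0, 0, 0], "delta_rot": [0, 0, 0], "fingers": 1},
  {"xyz": [0, 0, 0], "delta_rot": [0, 0, 0], "fingers": 1},
  {"xyz": [0, 0, 0], "delta_rot": [0, 0, 0], "fingers": 1},
  {"xyz": [0, 0, 0], "delta_rot": [0, 0, 0], "fingers": 1},
  {"xyz": [0, 0, 0], "delta_rot": [0, 0, 0], "fingers": 1},
  {"xyz": [0, 0, 0], "delta_rot": [0, 0, 0], "fingers": 1},
  {"xyz": [0, 0, 0], "delta_rot": [0, 0, 0], "fingers": 1},
  {"xyz": [0, 0, 0], "delta_rot": [0, 0, 0], "fingers": 1},
  {"xyz": [0, 0, 0], "delta_rot": [0, 0, 0], "fingers": 1},
  {"xyz": [0, 0, 0], "delta_rot": [0, 0, 0], "fingers": 1},
], squeeze=50)

```text
time_s: 30.12
tool_pos: [0.5996, 0.0802, 0.0824]
tool_rot: [[-0.999, 0.037, 0.001], [0.037, 0.999, 0.0], [-0.001, 0.0, -1.0]]
force: [2.1, 0.8, -0.9]
finger_gap: 0.109
finger_force: 50.0
```

>>> drive_tool([
  {"xyz": [0, 0, -0.01], "delta_rot": [0, 0, 0], "fingers": 1},
  {"xyz": [0, 0, -0.02], "delta_rot": [0, 0, 0], "fingers": 1},
  {"xyz": [0, 0, -0.03], "delta_rot": [0, 0, 0], "fingers": 1},
  {"xyz": [0, 0, -0.04], "delta_rot": [0, 0, 0], "fingers": 1},
  {"xyz": [0, 0, -0.05], "delta_rot": [0, 0, 0], "fingers": 1},
  {"xyz": [0, 0, -0.06], "delta_rot": [0, 0, 0], "fingers": 1},
  {"xyz": [0, 0, -0.06], "delta_rot": [0, 0, 0], "fingers": 1},
  {"xyz": [0, 0, -0.06], "delta_rot": [0, 0, 0], "fingers": 1},
  {"xyz": [0, 0, -0.06], "delta_rot": [0, 0, 0], "fingers": 1},
  {"xyz": [0, 0, -0.06], "delta_rot": [0, 0, 0], "fingers": 1},
])

```text
time_s: 30.95
tool_pos: [0.5991, 0.08, 0.0914]
tool_rot: [[-0.999, 0.037, -0.0], [0.037, 0.999, -0.0], [0.0, -0.0, -1.0]]
force: [-0.1, 2.6, -1.2]
finger_gap: 0.106
finger_force: 50.0
```

>>> drive_tool([
  {"xyz": [0, 0, -0.03], "delta_rot": [0, 0, 0], "fingers": 1},
  {"xyz": [0, 0, -0.06], "delta_rot": [0, 0, 0], "fingers": 1},
  {"xyz": [0, 0, -0.09], "delta_rot": [0, 0, 0], "fingers": 1},
  {"xyz": [0, 0, -0.12], "delta_rot": [0, 0, 0], "fingers": 1},
  {"xyz": [0, 0, -0.15], "delta_rot": [0, 0, 0], "fingers": 1},
  {"xyz": [0, 0, -0.18], "delta_rot": [0, 0, 0], "fingers": 1},
  {"xyz": [0, 0, -0.21], "delta_rot": [0, 0, 0], "fingers": 1},
  {"xyz": [0, 0, -0.24], "delta_rot": [0, 0, 0], "fingers": 1},
  {"xyz": [0, 0, -0.27], "delta_rot": [0, 0, 0], "fingers": 1},
  {"xyz": [0, 0, -0.27], "delta_rot": [0, 0, 0], "fingers": 1},
])

```text
time_s: 31.78
tool_pos: [0.6, 0.0802, 0.1331]
tool_rot: [[-0.999, 0.037, 0.002], [0.037, 0.999, 0.0], [-0.002, 0.001, -1.0]]
force: [0.7, 0.0, -2.0]
finger_gap: 0.113
finger_force: 50.0
```

>>> drive_tool([
  {"xyz": [0, 0, -0.08], "delta_rot": [0, 0, 0], "fingers": 1},
  {"xyz": [0, 0, -0.17], "delta_rot": [0, 0, 0], "fingers": 1},
  {"xyz": [0, 0, -0.26], "delta_rot": [0, 0, 0], "fingers": 1},
  {"xyz": [0, 0, -0.35], "delta_rot": [0, 0, 0], "fingers": 1},
  {"xyz": [0, 0, -0.44], "delta_rot": [0, 0, 0], "fingers": 1},
  {"xyz": [0, 0, -0.53], "delta_rot": [0, 0, 0], "fingers": 1},
  {"xyz": [0, 0, -0.6], "delta_rot": [0, 0, 0], "fingers": 1},
  {"xyz": [0, 0, -0.64], "delta_rot": [0, 0, 0], "fingers": 1},
  {"xyz": [0, 0, -0.66], "delta_rot": [0, 0, 0], "fingers": 1},
  {"xyz": [0, 0, -0.66], "delta_rot": [0, 0, 0], "fingers": 1},
])

```text
time_s: 32.62
tool_pos: [0.5994, 0.0801, 0.2311]
tool_rot: [[-0.999, 0.037, 0.001], [0.037, 0.999, 0.0], [-0.001, 0.0, -1.0]]
force: [0.2, -0.6, -1.9]
finger_gap: 0.108
finger_force: 50.0
```

```bash
python3 - <<'E'
from h import *
from scipy.ndimage import map_coordinates as mc
go([.599,.080,.082],88)
p=ctrl.read_state()['tool_pos'];dz=p[2]-.0824
print("pred side: dial_top",proj("side",[.599,.08,.107+dz]),"bar out22",proj("side",[.488,.0838,.076+dz]),"out20",proj("side",[.490,.0838,.076+dz]))
g=cv2.cvtColor(ctrl.grab_frame("side"),cv2.COLOR_RGB2GRAY);t=cv2.cvtColor(ctrl.grab_frame("top"),cv2.COLOR_RGB2GRAY)
print(proj("top",[.488,.0838,.081+dz]),proj("top",[.49,.0838,.081+dz]))
print(t[200:232,240])
for r in range(140,190,3):print(r,g[r,225:300:3])
E
```

```text
t 32.6167 p [0.5994 0.0801 0.2311] yang 87.86 q [ 0.4   0.34 -0.02 -0.   -1.21 -2.01] F [ 0.2 -0.6 -1.9] T [ 0.04 -0.18  0.03] gap 0.108 50.0
xyz [ 0.003 -0.001  0.994] rot [ 0.     0.001 -0.003]
pred side: dial_top [244.84281449 142.05080739] bar out22 [286.42956571 158.63963442] out20 [285.65391502 158.54992916]
[238.9299897  219.72193212] [238.92758333 218.83744081]
[ 15  18  18  25  19  20  21  19  19  17  23  22  17  16  15  14  15 156
 153 162 165  14  17  18  21  22  25  31  26  31  29  29]
140 [119  50  47  46  44  36  35  35  37  39  40  39  39  38  39  39  39  38
  39  40  39  40  40  40  40]
143 [94 46 46 45 49 42 36 39 70 44 40 39 39 38 38 38 38 38 39 39 39 39 38 40
 40]
146 [ 51  47  46  45  50  45  35  46 125  58  41  40  38  38  38  38  38  38
  38  38  38  38  39  39  39]
149 [ 47  47  46  47  62  41  35  44 119  72  99  79  48  43  40  39  38  38
  37  38  38  38  38  38  38]
152 [ 48  47  67 145 141  53  43  40  47  58  93 122 130 125 119 156 146 117
  97  77  56  50  38  37  37]
155 [ 50  54 103 206 208 138 113 105 111 117 110  95  66  86 101 120 151 163
 169 183 1
[... 496 characters left out ...]
 123 114 105  43  40  40  39
  41  91 115 128 145 145 129]
173 [108 107 105 104  72  48  68 132 142 142 143 142 141  88  42  40  40  40
 100 124 129 145 144 129 144]
176 [ 49  49  48  47  48  49  61 129 154 162 163 157 138  77  42  41  41  41
  94 132 135 151 146 142 155]
179 [ 52  52  52  51  50  50  58 126 153 163 164 156 136  69  42  42  41  42
  99 127 128 128 127 128 127]
182 [ 57  53  53  51  51  50  56 122 152 163 164 155 133  63  43  42  41  43
 107 130 128 127 126 125 126]
185 [227 204 157 122  84  59  56 115 152 164 164 155 129  57  43  43  42  41
  72  98 114 123 124 125 125]
188 [251 251 251 250 244 181 153 159 165 164 167 154 123  52  44  43  42  41
  41  41  42  48  62  82  99]
```

The lock hangs free: 1.9 N load, raised about 149 mm, bar visible at top rows 217–220. Hold one beat to settle, then hand in.

>>> drive_tool([
  {"xyz": [0, 0, 0], "delta_rot": [0, 0, 0], "fingers": 1},
  {"xyz": [0, 0, 0], "delta_rot": [0, 0, 0], "fingers": 1},
  {"xyz": [0, 0, 0], "delta_rot": [0, 0, 0], "fingers": 1},
  {"xyz": [0, 0, 0], "delta_rot": [0, 0, 0], "fingers": 1},
  {"xyz": [0, 0, 0], "delta_rot": [0, 0, 0], "fingers": 1},
  {"xyz": [0, 0, 0], "delta_rot": [0, 0, 0], "fingers": 1},
  {"xyz": [0, 0, 0], "delta_rot": [0, 0, 0], "fingers": 1},
  {"xyz": [0, 0, 0], "delta_rot": [0, 0, 0], "fingers": 1},
  {"xyz": [0, 0, 0], "delta_rot": [0, 0, 0], "fingers": 1},
  {"xyz": [0, 0, 0], "delta_rot": [0, 0, 0], "fingers": 1},
])

```text
time_s: 33.55
tool_pos: [0.5994, 0.08, 0.2308]
tool_rot: [[-0.999, 0.037, 0.0], [0.037, 0.999, 0.0], [-0.0, 0.0, -1.0]]
force: [0.7, 0.5, -2.6]
finger_gap: 0.107
finger_force: 50.0
```

```bash
python3 -c "
from bench import ctrl
s=ctrl.read_state();print(s['tool_pos'],s['force'],s['finger_gap'],s['finger_force']);print(ctrl.hand_in())"
```

```text
[0.59937118 0.08001368 0.23083299] [ 0.70291891  0.46291935 -2.59075782] 0.1073621308550839 49.9755334854126
the job is handed in; nothing more can be done
None
```

I handed the job in with the dial turned to the index, the shackle pulled to a hard stop, and the open lock held still about 15 cm above the lid; the cameras showed about 20 mm of shackle travel where 22 mm is fully out, so that step is the one I can't fully confirm.

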